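Snug the adjustable wrench and tighten the camp gas nut

TASK

The adjustable wrench lies over the brass hex nut of the camp kitchen's gas board with its jaws set too wide. Roll its worm, pressing only lightly, until both jaws sit snugly on the nut, and only then swing the handle clockwise (seen from above) until the nut is fully tight against its stop, without forcing it any further. Leave the wrench snug on the nut, do not touch the nut itself with the gripper, and leave the other things on the table alone.

Things in the scene. Friction and masses are not known exactly. Their poses are not given: they have to be found in the camera images.
- board: Gas board: steel-topped plinth 270 x 370 mm (x, y), fixed to the table, flat top 30 mm above the table. Origin: centre of its underside, z up. The nut stands on it at (-40, -90) mm; a tap with a pipe, 36 mm high, stands at its corner (95, -120) mm. A spare small nut and a washer lie loose near its -y edge.
- wrench: Loose adjustable wrench of plain steel, 235 mm, 0.4-0.65 kg, flat on the board around the nut. Origin: mouth centre on its underside, z up; +x out of the mouth, handle to -x. Head 14 mm thick; fixed jaw face y = +15 mm, throat wall x = -20 mm, sliding jaw on -y. Handle: bar 22 mm wide, 12 mm thick, x = -70 to -205 mm, 28 mm round end, flush on the board; it slides freely across the board.
- worm: Ridged steel roller, radius 9 mm, 15 mm long, axis along wrench y; origin on its axis at (-47, 1, 9.5) mm in the wrench frame; 4.5 mm proud of the head. Rub a fingertip over its top towards the mouth (wrench +x) to close the jaws, 1 mm per rad; the other way opens them. Rubbing takes about 4 N (8 to 16 N of pressure; lighter slips, over 30 N is too hard). It stays as left; jaws home, it stalls.
- worm_top (a point): Highest point of the worm, 18.5 mm above the board's top.
- jaw (a joint): Sliding jaw (m): 0 when the jaw gap is 38 mm, grows as it closes (gap = 38 mm - value), so about 0.008 when home on the 30 mm nut. It starts between -0.002 and 0.002. The reading is noisy. The worm's friction holds the jaw against about 36 N; more springs the jaws open.
- nut (a joint): Angle of the brass nut (rad), growing clockwise seen from above. It starts between 0 and 0.08; its stop (fully tight) is at 0.9. It takes about 0.43 N m to turn, the same all the way to the stop, and does not turn back.
- nut_centre (a point): Centre of the nut on its upright turning axis, 7 mm above the board's top. Hex nut 30 mm across flats, 14 mm high, a 17 mm stud end in its middle rising to 20 mm above the board.
- nut_corner (a point): One corner of the nut's hexagon, at its top edge, 17 mm from the axis.
- mouth (a point): Centre of the wrench's mouth: wrench frame (0, 0, 7) mm.
- handle_end (a point): Point in the middle of the handle near its end, 190 mm from the mouth centre, 6 mm above the board's top.
- spare_nut: Bystander: small loose brass nut, 22 mm across flats, 12 mm high, on the board.
- washer: Bystander: loose steel washer, 32 mm wide, on the board.
- mug: Bystander: white mug, 80 mm wide, 85 mm high.
- jar: Bystander: glass jar, 72 mm wide, 100 mm high.
- spatula: Bystander: spatula lying on the table.
- screwdriver: Bystander: screwdriver lying on the table.
Not all that is in view belongs to the job. Of the things shaped like the wrench, the steel one is meant.

How it is judged:
By the outcome, as a careful person would: the job done as asked, in the order asked, and still so for the second after the job is handed in, with the robot touching nothing.
It also fails if it takes over 72 s, if anything falls off the work surface, if the arm or the gripper's body presses on something with over 40 N, if the wrist force passes 120 N, or if a joint passes its speed limit or range.

ROBOT

A 6-joint arm with a two-finger parallel gripper is mounted at the origin on the work surface. World frame = base frame: x ahead of the robot, y to its left, z up, the work surface at z = 0. Lengths are in m, angles in degrees, forces in N, time in s.
With the tool pointing down it reaches from about 0.375 to 0.9 m from the base axis. Payload 3.1 kg.
Tool frame: the origin (TCP) lies between the finger pads; the fingertips stand 19 mm ahead of it and the grasp point (between the pads) is the TCP; z points along the fingers, x is the direction in which the jaws open and shut, and the axes are right-handed (so a half turn about z gives the same grasp; the last joint's range is limited). The gripper opens to 87 mm and grips with 3 to 60 N. Pads are 19 mm wide; open, the fingers measure 117 mm over their backs; the gripper's body (75 mm by 190 mm) begins 51 mm behind the grasp point.
Start: joints at [-10.227, 30.224, 82.088, -0, 67.689, -10.227], TCP at [0.625, 0, 0.242] pointing down, gripper open.
Joint ranges: [-176.69, 176.69], [-43.24, 126.21], [12.49, 139.97], [-82, 262], [0, 151.66], [-163.58, 163.58]. Speed limits (degrees/s): [159.86, 159.86, 180, 180, 180, 180].

INTERFACE

Orientations are given as a 3x3 rotation matrix whose columns are the frame's x, y, z axes.
In Python, from rig import read_state, capture, camera_info, hand_in, spot_in, silhouettes gives the robot as it stands.
- The arm moves only by the shell command python3 -m jog 'ROWS'. ROWS is text: rows parted by semicolons, each of 7 numbers parted by spaces: the shift along the tool's x, y, z in m, then the turn, a rotation vector about the tool's x, y, z in degrees, then the opening, from 0 (shut) to 1 (fully open). A call has 1 to 8 rows; each row is the pose to reach, as a shift and turn from the pose commanded when the call began, along the tool's axes at that moment; what a row does not reach only later rows make up. A row lasts 1/8 s, in which the tool goes at most 62.5 mm and 10.7 degrees, less where a joint would pass 70% of its speed; a pose out of reach is approached as far as the arm can. A call with a gripper value outside its range is refused whole. The fingers move at their own pace and stop on an object; the grip force is fixed at half the most. Time passes only in rows, so rows that repeat a pose let the fingers close. It gives the time, the measured TCP pose, the force and the opening at its end, in the units of the state.
- read_state(): the state, without advancing time (a new reading comes with each control period).
- capture(name): name is "scene" or "side" or "wrist"; returns (picture, depth): 384x512x3 uint8, red, green, blue; 384x512 float32, m along the optical axis (not along the pixel's ray), 0 where there is no reading.
- camera_info(name): a dict with "vfov" (degrees; the focal length in pixels is half the picture's height over the tangent of half this angle, whatever the lens; pixels are square), "cx", "cy" (the principal point, pixels), "R" (3x3) and "t" (3): a world point X has camera coordinates R X + t; the wrist camera has in their place "tool_from_camera" (4x4, takes a point from camera to tool coordinates, whose origin is the TCP and whose axes are the tool frame's). Camera axes: x right, y down, z forward; pixel columns grow to the right and rows downward; lengths in m; the calibration is good to about 2 mm. A picture is of the moment at which its call begins: read the wrist's pose just before it. camera_info takes no time and is no camera call.
- hand_in(): hands the job in, once; it reports no verdict.
Trained networks look in the newest picture that a camera, given by its name, has taken for a name from the list of things; names that differ only in an ending like _2 or _b are one class to them, and where a whole thing is asked for, a point or a joint stands for the part that bears it (a point fixed in the world has none). Each returns a list of dicts, best first, with "score" (0 to 1); they miss things now and then, are a little off and sometimes report something else, mostly with a low value. They report only what shows in the picture. A call takes as long as a camera call. They do not tell look-alikes from the thing itself.
- spot_in(label, camera): "centre" ([x, y, z] in m, in world coordinates, good to about 4 mm: the middle of the surface that is visible of it).
- silhouettes(label, camera): "region" (384x512 bool, what is visible of it).
The state is a dict: "time_s": time; "joint_positions": joint angles; "qvel": joint speeds; "tau": joint torques, N m; "position": TCP position; "tcp_rot": TCP orientation; "force": force on the tool from outside, world axes, zero at the start; "moment": the same for the moment, N m; "opening": opening from 0.0 (shut) to 1.0 (fully open).
Only numpy, scipy, OpenCV 4.12 (cv2) and the standard library are available. Lean on these libraries where they do the work, as an engineer would, in place of code of your own. Each camera call takes 0.05 s, during which the arm holds its last target.

## Working session

There is one attempt and no reset: what is moved stays moved. The work goes in short steps, Python scripts to look and compute and a shell command to move; the robot and the scene stay as the last step left them, time stands still between calls to the robot, and variables do not carry over. Pictures are saved under pics/ and viewed, and the job is handed in when it is done.

```bash
ls; mkdir -p pics; python3 - <<'E'
from rig import *
import cv2, numpy as np
s=read_state(); print({k:np.round(v,3).tolist() for k,v in s.items()})
for n in ["scene","side","wrist"]:
    p,d=capture(n); cv2.imwrite(f"pics/{n}0.png",p[:,:,::-1]); i=camera_info(n); print(n,{k:np.round(v,3).tolist() for k,v in i.items()})
    np.save(f"pics/{n}0_d.npy",d)
    for l in ["wrench","worm","nut","jaw","board","handle_end","worm_top","nut_centre","mouth","nut_corner"]:
        try: print(l,[(np.round(r["centre"],4).tolist(),round(r["score"],2)) for r in spot_in(l,n)])
        except Exception as e: print(l,e)
print(read_state()["time_s"])
E
```

```text
pics
{'time_s': 0.0, 'joint_positions': [-10.227, 30.279, 82.157, 0.001, 67.689, -10.228], 'qvel': [0.053, 0.026, -0.041, -0.041, 0.032, 0.111], 'tau': [-0.001, -44.005, -17.659, 0.063, 0.058, -0.0], 'position': [0.624, 0.0, 0.241], 'tcp_rot': [[1.0, 0.0, -0.002], [0.0, -1.0, 0.0], [-0.002, -0.0, -1.0]], 'force': [0.076, -0.734, 0.065], 'moment': [-0.036, 0.01, 0.034], 'opening': 0.997}
scene {'vfov': 55.995, 'cx': 254.749, 'cy': 184.795, 'R': [[0.029, 1.0, 0.004], [0.617, -0.015, -0.787], [-0.787, 0.025, -0.617]], 't': [0.017, -0.263, 1.291]}
wrench [([0.5309, -0.0489, 0.0427], 0.9), ([0.223, -0.3077, 0.011], 0.7)]
worm [([0.5218, -0.0702, 0.0478], 0.36)]
nut [([0.531, -0.0499, 0.046], 0.72), ([0.5159, -0.1136, 0.046], 0.41)]
jaw [([0.4894, -0.0989, 0.0468], 0.64)]
board [([0.6143, -0.0234, 0.0311], 0.88)]
handle_end [([0.2222, -0.3105, 0.0131], 0.79), ([0.528, -0.0491, 0.0449], 0.67)]
worm_top [([0.2245, -0.3079, 0.0152], 0.84), ([0.5307, -0.0482, 0.0433], 0.69)]
nut_centre [([0.5155, -0.1149, 0.0434], 0.57)]
mouth [([0.5279, -0.0512, 0.0429], 0.63), ([0.2245, -0.3097, 0.0149], 0.6
[... 738 characters left out ...]
], 0.82), ([0.5057, -0.1236, 0.047], 0.51)]
nut_centre [([0.4765, -0.4289, 0.096], 0.39)]
mouth [([0.1998, -0.3083, 0.013], 0.73), ([0.5178, -0.067, 0.0434], 0.64)]
nut_corner []
wrist {'vfov': 61.178, 'cx': 250.348, 'cy': 188.971, 'tool_from_camera': [[1.0, 0.001, 0.001, 0.001], [-0.001, 0.97, 0.245, -0.065], [-0.001, -0.245, 0.97, -0.142], [0.0, 0.0, 0.0, 1.0]]}
wrench [([0.5291, 0.0063, 0.0419], 0.65)]
worm []
nut []
jaw []
board [([0.5742, 0.0427, 0.0258], 0.73)]
handle_end [([0.5274, 0.0073, 0.0437], 0.67)]
worm_top [([0.5257, 0.0087, 0.0426], 0.64)]
nut_centre [([0.5258, -0.1239, 0.0409], 0.42)]
mouth [([0.5238, 0.0095, 0.044], 0.72)]
nut_corner [([0.5243, -0.1184, 0.0415], 0.49)]
1.65
```

View pics/scene0.png

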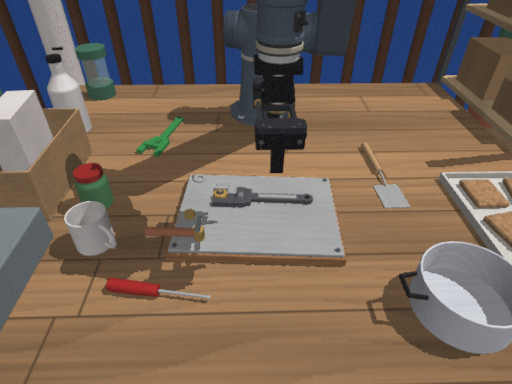

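View pics/side0.png

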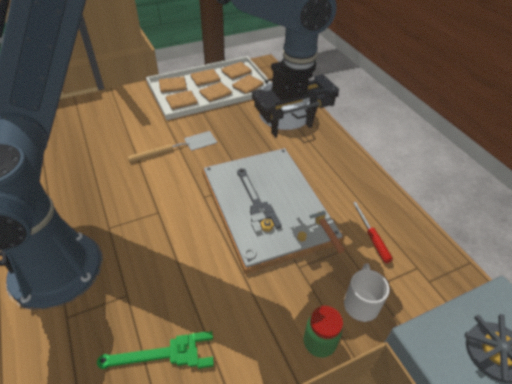

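View pics/wrist0.png

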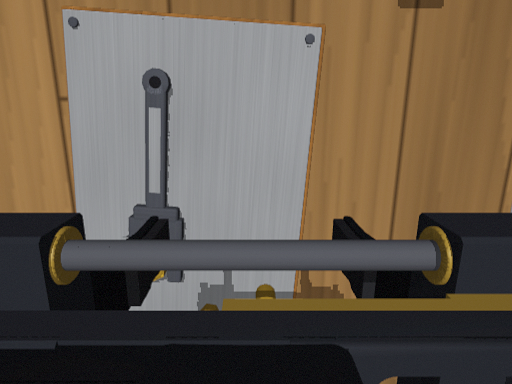

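The scene view shows the steel wrench at about (215–310, 197) px with the nut at its left, at (221, 192). The handle points right, towards world +y. The green look-alike at (165, 135) is to be ignored. In the wrist view the handle's end hole is at (155, 82) and the head at (155, 220). Next I'll measure the handle axis.

```bash
cat > h.py <<'E'
from rig import *
import cv2, numpy as np
def cam(n,s=None):
    i=camera_info(n); f=192/np.tan(np.radians(i["vfov"]/2))
    if n=="wrist":
        T=np.eye(4);T[:3,:3]=s["tcp_rot"];T[:3,3]=s["position"]
        M=T@np.array(i["tool_from_camera"])
    else:
        R=np.array(i["R"]);t=np.array(i["t"]);M=np.eye(4);M[:3,:3]=R.T;M[:3,3]=-R.T@t
    return f,i["cx"],i["cy"],M
def px2w(n,u,v,d=None,s=None,z=None):
    f,cx,cy,M=cam(n,s); r=np.array([(u-cx)/f,(v-cy)/f,1.])
    if z is not None: 
        w=M[:3,:3]@r; d=(z-M[2,3])/w[2]
    return M[:3,:3]@(r*d)+M[:3,3]
def w2px(n,X,s=None):
    f,cx,cy,M=cam(n,s); c=M[:3,:3].T@(np.array(X)-M[:3,3]); return f*c[0]/c[2]+cx, f*c[1]/c[2]+cy
def shot(n,name,crop=None,k=1):
    s=read_state(); p,d=capture(n); np.save(f"pics/{name}_d.npy",d)
    q=p[:,:,::-1]
    cv2.imwrite(f"pics/{name}_full.png",q)
    if crop: a,b,c,e=crop; q=q[b:e,a:c]
    if k!=1: q=cv2.resize(q,None,fx=k,fy=k,interpolation=cv2.INTER_CUBIC)
    cv2.imwrite(f"pics/{name}.png",q); return s,p,d
E
python3 - <<'E'
from h import *
s=read_state()
for u,v in [(155,82),(154,190),(74,22),(310,39)]:
    print(u,v,px2w("wrist",u,v,z=.042 if u in(155,154) else .03,s=s).round(4))
d=np.load("pics/wrist0_d.npy"); print(d[82,155],d[100,155],d[100,155-40],px2w("wrist",155,100,d=d[100,155],s=s))
for u,v in [(308,199),(222,192)]: print(px2w("scene",u,v,z=.042))
E
```

```text
155 82 [0.5306 0.0891 0.042 ]
154 190 [ 0.5216 -0.0225  0.042 ]
74 22 [0.4508 0.1466 0.03  ]
310 39 [0.686  0.1313 0.03  ]
0.32514682 0.3312759 0.3421797 [0.52879942 0.0717236  0.04001393]
[0.53619924 0.09202654 0.042     ]
[ 0.50533826 -0.11031973  0.042     ]
```

```bash
python3 -m jog '0 0.01 0.01 0 0 -10.6 0; 0 0.02 0.03 0 0 -21 0; 0 0.035 0.05 0 0 -31.5 0; 0 0.05 0.065 0 0 -42 0; 0 0.065 0.08 0 0 -52.5 0; 0 0.08 0.095 0 0 -63 0; 0 0.09 0.105 0 0 -73.5 0; 0 0.09 0.11 0 0 -84 0'
python3 - <<'E'
from h import *
s,p,d=shot("wrist","w1",None,1.5)
print(s["position"],s["tcp_rot"],s["time_s"])
E
```

```text
time_s: 2.65
position: [0.6248, -0.0909, 0.1308]
tcp_rot: [[0.1, 0.995, -0.001], [0.995, -0.1, 0.0], [0.0, -0.001, -1.0]]
force: [-0.4, 0.4, -0.6]
opening: 0.171
[ 0.62482185 -0.09088577  0.1307763 ] [[ 9.97501711e-02  9.95012215e-01 -7.71794749e-04]
 [ 9.95012513e-01 -9.97501021e-02  1.27439365e-04]
 [ 4.98171195e-05 -7.80657531e-04 -9.99999694e-01]] 2.65
```

View pics/w1.png

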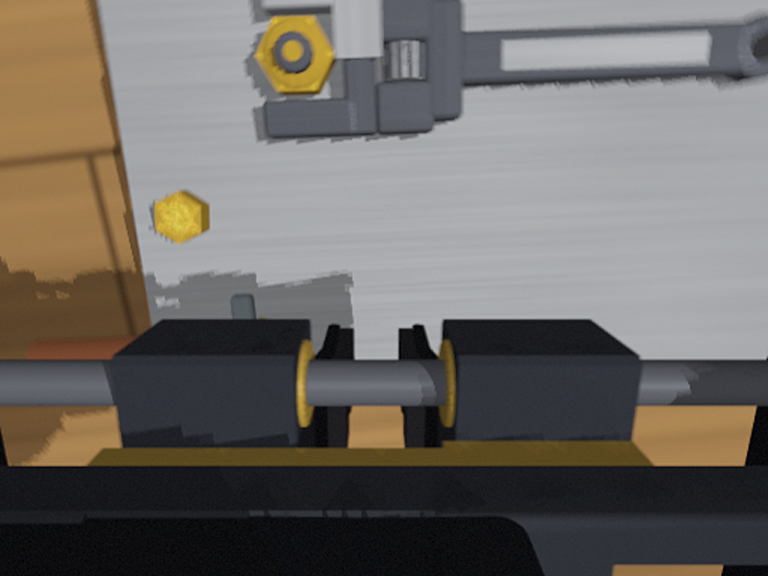

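The wrist view shows the nut at (293, 53), the ridged worm at (405, 60), the fixed jaw below the nut at about y=118 and the handle running right. The spare nut is at (181, 215). Next I'll compute positions.

```bash
python3 - <<'E'
from h import *
s=read_state(); d=np.load("pics/w1_d.npy")
for n,u,v,z in [("worm top",405,60,.0485),("worm L",388,60,.0485),("worm R",424,60,.0485),("stud",293,51,.05),("nut c",293,53,.044),("hole",757,46,.042),("bar top",480,33,.042),("bar bot",480,80,.042),("bar top2",735,27,.042),("bar bot2",735,73,.042),("spare",181,217,.042)]:
    print(n,px2w("wrist",u/1.5,v/1.5,z=z,s=s).round(4), px2w("wrist",u/1.5,v/1.5,d=d[int(v/1.5),int(u/1.5)],s=s).round(4))
E
```

```text
worm top [ 0.5191 -0.0693  0.0485] [ 0.5188 -0.0692  0.0467]
worm L [ 0.5184 -0.0765  0.0485] [ 0.5174 -0.0763  0.0425]
worm R [ 0.5199 -0.0613  0.0485] [ 0.5193 -0.0609  0.0453]
stud [ 0.5115 -0.116   0.05  ] [ 0.5113 -0.1162  0.049 ]
nut c [ 0.511  -0.1169  0.044 ] [ 0.512  -0.1163  0.0487]
hole [0.5268 0.0839 0.042 ] [0.5265 0.0851 0.0404]
bar top [ 0.5103 -0.0358  0.042 ] [ 0.5097 -0.0352  0.0392]
bar bot [ 0.5292 -0.0366  0.042 ] [ 0.529  -0.0362  0.0402]
bar top2 [0.5183 0.0737 0.042 ] [0.5179 0.075  0.0401]
bar bot2 [0.5369 0.0753 0.042 ] [0.5367 0.0766 0.0401]
spare [ 0.5762 -0.1794  0.042 ] [ 0.5764 -0.1803  0.0398]
```

```bash
python3 -m jog '0.005 -0.03 0.01 0 0 -1.7 0; 0.01 -0.06 0.02 0 0 -1.7 0; 0.015 -0.09 0.035 0 0 -1.7 0; 0.019 -0.107 0.045 0 0 -1.7 0; 0.019 -0.107 0.052 0 0 -1.7 0; 0.019 -0.107 0.055 0 0 -1.7 0; 0.019 -0.107 0.055 0 0 -1.7 0'
python3 - <<'E'
from h import *
s,p,d=shot("side","s1",(190,130,370,290),4)
s,p,d=shot("wrist","w2")
print(s["position"],s["force"],s["time_s"])
E
```

```text
time_s: 3.58
position: [0.522, -0.0604, 0.0766]
tcp_rot: [[0.076, 0.997, 0.002], [0.997, -0.076, -0.001], [-0.0, 0.002, -1.0]]
force: [-0.0, 0.7, -0.4]
opening: 0.003
[ 0.52182404 -0.06035751  0.07675431] [ 0.2795171   0.19757343 -0.22838574] 3.625
```

View pics/s1.png

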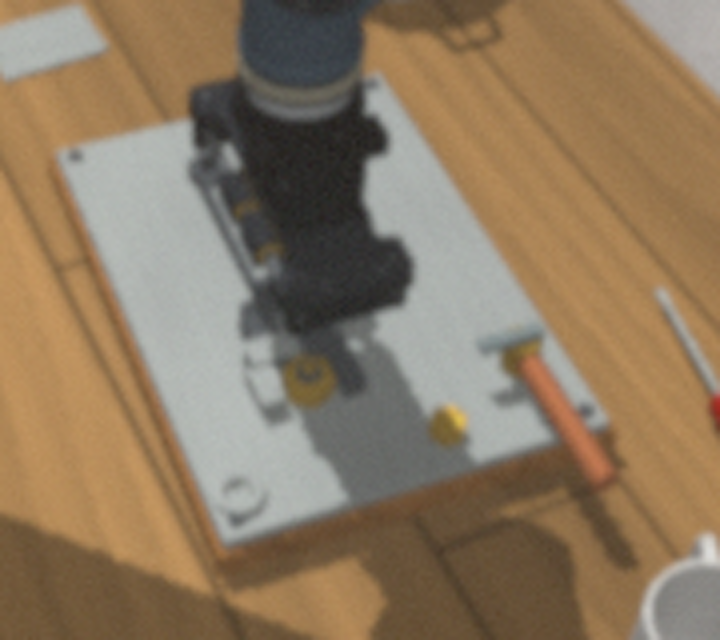

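View pics/w2.png

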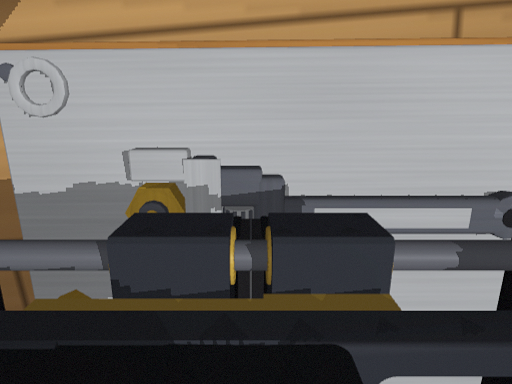

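```bash
python3 -m jog '-0.004 -0.002 0.003 0 0 0 0; -0.004 -0.002 0.006 0 0 0 0; -0.004 -0.002 0.007 0 0 0 0; -0.004 -0.002 0.007 0 0 0 0'; for i in 1; do python3 -m jog '0 0 0.001 0 0 0 0; 0 0 0.001 0 0 0 0'; done;  python3 -m jog '0 0 0.0005 0 0 0 0; 0 0 0.0005 0 0 0 0'
```

```text
time_s: 4.18
position: [0.5182, -0.0637, 0.0694]
tcp_rot: [[0.075, 0.997, -0.0], [0.997, -0.075, 0.0], [0.0, -0.0, -1.0]]
force: [0.3, 0.2, -0.5]
opening: 0.005
time_s: 4.42
position: [0.5183, -0.0637, 0.0685]
tcp_rot: [[0.075, 0.997, -0.0], [0.997, -0.075, -0.0], [-0.0, -0.0, -1.0]]
force: [0.2, 0.2, 0.3]
opening: 0.005
time_s: 4.68
position: [0.5182, -0.0637, 0.068]
tcp_rot: [[0.075, 0.997, -0.0], [0.997, -0.075, 0.0], [0.0, -0.0, -1.0]]
force: [0.1, 0.4, -0.1]
opening: 0.004
```

```bash
python3 -m jog '0 0 0.0005 0 0 0 0; 0 0 0.0005 0 0 0 0';python3 -m jog '0 0 0.0005 0 0 0 0; 0 0 0.0005 0 0 0 0'
```

```text
time_s: 4.92
position: [0.5183, -0.0637, 0.0678]
tcp_rot: [[0.075, 0.997, 0.0], [0.997, -0.075, -0.0], [-0.0, 0.0, -1.0]]
force: [-0.0, -0.4, 2.6]
opening: 0.005
time_s: 5.18
position: [0.5183, -0.0637, 0.0677]
tcp_rot: [[0.075, 0.997, 0.0], [0.997, -0.075, -0.0], [-0.0, 0.0, -1.0]]
force: [-0.6, -0.3, 7.5]
opening: 0.006
```

```bash
python3 -m jog '0 0 0.0004 0 0 0 0; -0.0015 0 0.0004 0 0 0 0; -0.003 0 0.0004 0 0 0 0; -0.0045 0 0.0004 0 0 0 0'; python3 -m jog '-0.002 0 0 0 0 0 0; -0.004 0 0 0 0 0 0'
```

```text
time_s: 5.68
position: [0.5181, -0.0672, 0.0676]
tcp_rot: [[0.076, 0.997, 0.001], [0.997, -0.076, 0.001], [0.001, 0.001, -1.0]]
force: [-0.6, 4.4, 10.2]
opening: 0.005
time_s: 5.92
position: [0.5178, -0.0712, 0.0676]
tcp_rot: [[0.076, 0.997, 0.001], [0.997, -0.076, 0.001], [0.001, 0.001, -1.0]]
force: [-0.2, 4.3, 9.0]
opening: 0.004
```

```bash
python3 -m jog '-0.002 0 0.0002 0 0 0 0; -0.004 0 0.0002 0 0 0 0'; python3 -m jog '-0.002 0 0 0 0 0 0';python3 -m jog '-0.002 0 0 0 0 0 0'; python3 - <<'E'
from h import *
s,p,d=shot("wrist","w3",(80,130,336,258),3)
print(s["position"],s["force"],s["time_s"])
E
```

```text
time_s: 6.18
position: [0.5175, -0.0758, 0.067]
tcp_rot: [[0.075, 0.997, 0.001], [0.997, -0.075, 0.0], [0.0, 0.001, -1.0]]
force: [0.2, 3.0, 10.4]
opening: 0.006
time_s: 6.3
position: [0.5175, -0.078, 0.0669]
tcp_rot: [[0.075, 0.997, 0.001], [0.997, -0.075, 0.0], [0.0, 0.001, -1.0]]
force: [0.1, 1.2, 1.7]
opening: 0.011
time_s: 6.42
position: [0.517, -0.0803, 0.0663]
tcp_rot: [[0.075, 0.997, 0.0], [0.997, -0.075, -0.0], [-0.0, 0.0, -1.0]]
force: [0.2, -0.3, -0.1]
opening: 0.006
[ 0.51702189 -0.08031635  0.06632576] [ 0.17233773 -0.29403199 -0.12834804] 6.425
```

View pics/w3.png

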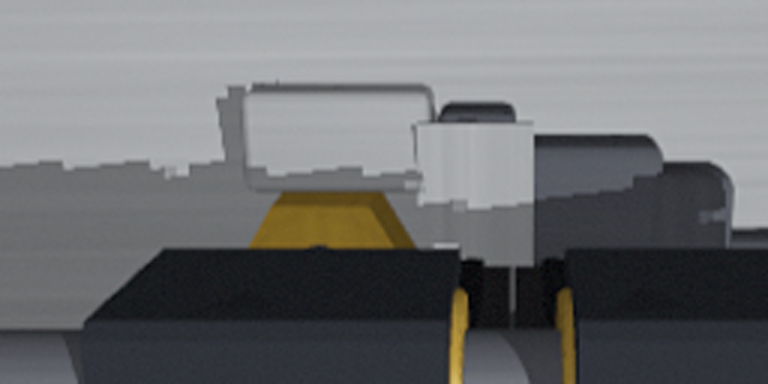

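```bash
python3 -m jog '0 0 -0.003 0 0 0 0; 0.017 0 -0.003 0 0 0 0; 0.017 0 -0.0008 0 0 0 0; 0.017 0 0 0 0 0 0; 0.017 0 0 0 0 0 0'; python3 -m jog '-0.003 0 0 0 0 0 0; -0.006 0 0 0 0 0 0';  python3 -m jog '-0.003 0 0 0 0 0 0; -0.0055 0 0 0 0 0 0'
```

```text
time_s: 7.1
position: [0.5179, -0.0615, 0.0674]
tcp_rot: [[0.075, 0.997, -0.001], [0.997, -0.075, 0.002], [0.002, -0.001, -1.0]]
force: [-1.1, 4.8, 10.2]
opening: 0.001
time_s: 7.35
position: [0.5174, -0.0676, 0.0676]
tcp_rot: [[0.075, 0.997, -0.0], [0.997, -0.075, 0.002], [0.002, -0.001, -1.0]]
force: [-1.6, 4.4, 10.6]
opening: 0.005
time_s: 7.6
position: [0.5171, -0.0734, 0.0674]
tcp_rot: [[0.075, 0.997, -0.0], [0.997, -0.075, 0.001], [0.001, -0.0, -1.0]]
force: [-0.2, 4.3, 6.3]
opening: 0.004
```

```bash
python3 -m jog '0.001 0 -0.003 0 0 0 0; 0.013 0 -0.003 0 0 0 0; 0.013 0 -0.0008 0 0 0 0; 0.0125 0 0.0001 0 0 0 0; 0.009 0 0.0001 0 0 0 0; 0.006 0 0.0001 0 0 0 0; 0.003 0 0.0001 0 0 0 0'; python3 -m jog '-0.003 0 0 0 0 0 0'
```

```text
time_s: 8.48
position: [0.5174, -0.0702, 0.0676]
tcp_rot: [[0.075, 0.997, -0.0], [0.997, -0.075, 0.002], [0.002, -0.0, -1.0]]
force: [-2.1, 5.5, 12.9]
opening: 0.006
time_s: 8.6
position: [0.517, -0.0734, 0.0673]
tcp_rot: [[0.075, 0.997, -0.001], [0.997, -0.075, 0.002], [0.001, -0.001, -1.0]]
force: [-1.6, 3.7, 7.8]
opening: 0.007
```

```bash
python3 -m jog '0.001 0 -0.003 0 0 0 0; 0.013 0 -0.003 0 0 0 0; 0.013 0 -0.0008 0 0 0 0; 0.0125 0 0 0 0 0 0; 0.009 0 0 0 0 0 0; 0.006 0 0 0 0 0 0; 0.003 0 0 0 0 0 0'; python3 -m jog '-0.003 0 0 0 0 0 0'; python3 - <<'E'
from h import *
s,p,d=shot("wrist","w4",(80,130,336,258),3)
print(s["position"],s["force"],s["time_s"])
E
```

```text
time_s: 9.48
position: [0.517, -0.07, 0.0675]
tcp_rot: [[0.075, 0.997, -0.001], [0.997, -0.075, 0.002], [0.002, -0.001, -1.0]]
force: [-1.0, 6.2, 16.4]
opening: 0.003
time_s: 9.6
position: [0.5165, -0.0731, 0.0673]
tcp_rot: [[0.075, 0.997, -0.002], [0.997, -0.075, 0.002], [0.002, -0.002, -1.0]]
force: [-1.7, 3.9, 10.4]
opening: 0.007
[ 0.51650971 -0.0730895   0.06732823] [-1.73215401  3.9427645  10.37144   ] 9.6
```

View pics/w4.png

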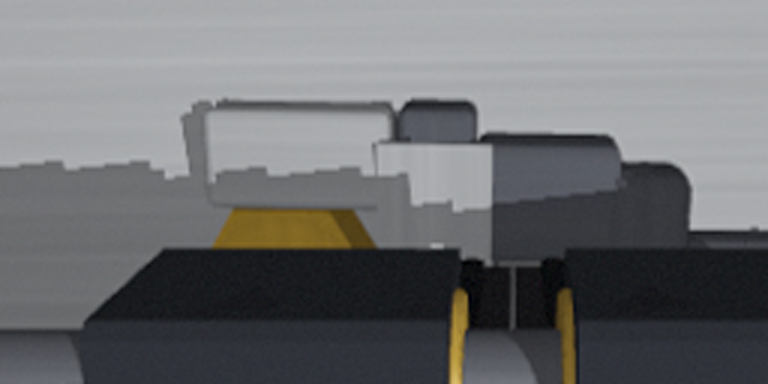

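```bash
python3 -m jog '0.001 0 -0.003 0 0 0 0; 0.013 0 -0.003 0 0 0 0; 0.013 0 -0.0012 0 0 0 0; 0.0125 0 -0.0004 0 0 0 0; 0.0095 0 -0.0004 0 0 0 0'; python3 -m jog '-0.003 0 0 0 0 0 0'; python3 -m jog '-0.003 0 0 0 0 0 0';python3 -m jog '-0.003 0 0 0 0 0 0'; python3 - <<'E'
from h import *
s,p,d=shot("wrist","w5",(80,130,336,258),3)
print(s["position"],s["force"],s["time_s"])
E
```

```text
time_s: 10.28
position: [0.5178, -0.0633, 0.0675]
tcp_rot: [[0.076, 0.997, -0.001], [0.997, -0.076, 0.003], [0.003, -0.001, -1.0]]
force: [-1.8, 6.0, 13.2]
opening: 0.006
time_s: 10.4
position: [0.5173, -0.0666, 0.0676]
tcp_rot: [[0.075, 0.997, -0.001], [0.997, -0.075, 0.002], [0.002, -0.001, -1.0]]
force: [-2.2, 5.3, 11.5]
opening: 0.01
time_s: 10.52
position: [0.5169, -0.0696, 0.0676]
tcp_rot: [[0.076, 0.997, -0.002], [0.997, -0.076, 0.002], [0.002, -0.002, -1.0]]
force: [-1.7, 5.8, 13.9]
opening: 0.004
time_s: 10.65
position: [0.5165, -0.0726, 0.0675]
tcp_rot: [[0.075, 0.997, -0.002], [0.997, -0.075, 0.002], [0.002, -0.002, -1.0]]
force: [-1.2, 5.2, 10.7]
opening: 0.004
[ 0.51646943 -0.072573    0.06748877] [-1.20971359  5.17617859 10.72473085] 10.65
```

View pics/w5.png

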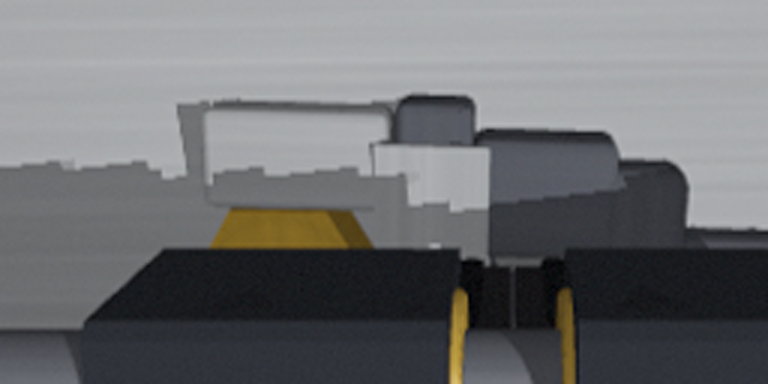

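```bash
python3 -m jog '0.001 0 -0.003 0 0 0 0; 0.012 0 -0.003 0 0 0 0; 0.012 0 -0.0008 0 0 0 0; 0.0115 0 0.0001 0 0 0 0; 0.0085 0 0.0001 0 0 0 0'; python3 -m jog '-0.003 0 0 0 0 0 0'; python3 -m jog '-0.003 0 0 0 0 0 0';python3 -m jog '-0.003 0 0 0 0 0 0'; python3 - <<'E'
from h import *
s,p,d=shot("wrist","w6",(80,130,336,258),3)
print(s["position"],s["force"],s["time_s"])
E
```

```text
time_s: 11.32
position: [0.518, -0.0636, 0.0675]
tcp_rot: [[0.076, 0.997, -0.0], [0.997, -0.076, 0.003], [0.003, -0.0, -1.0]]
force: [-0.1, 9.8, 13.3]
opening: 0.004
time_s: 11.45
position: [0.5177, -0.0664, 0.0676]
tcp_rot: [[0.077, 0.997, -0.0], [0.997, -0.077, 0.003], [0.003, -0.0, -1.0]]
force: [1.0, 10.5, 12.5]
opening: 0.011
time_s: 11.58
position: [0.5176, -0.0694, 0.0676]
tcp_rot: [[0.077, 0.997, 0.0], [0.997, -0.077, 0.003], [0.003, -0.0, -1.0]]
force: [0.1, 9.3, 12.4]
opening: 0.004
time_s: 11.7
position: [0.5175, -0.0727, 0.0675]
tcp_rot: [[0.076, 0.997, 0.0], [0.997, -0.076, 0.003], [0.003, 0.0, -1.0]]
force: [-0.1, 4.5, 8.1]
opening: 0.002
[ 0.5175276  -0.0727009   0.06752424] [-0.06368107  4.5279529   8.06390736] 11.7
```

View pics/w6.png

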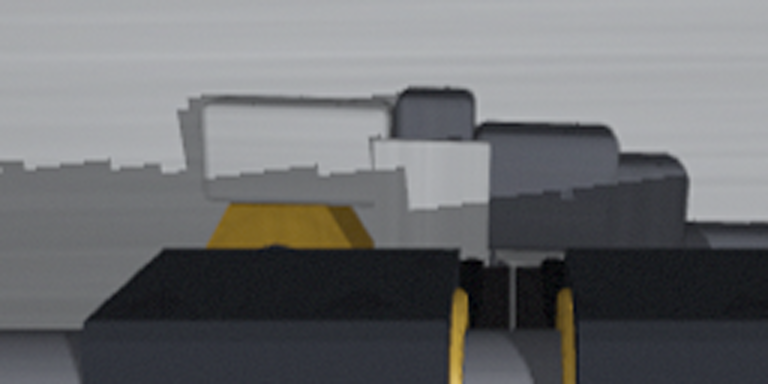

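```bash
python3 -m jog '0 0 -0.01 0 0 0 0; 0 0.01 -0.035 0 0 0 0; 0 0.05 -0.055 0 0 0 0; 0 0.08 -0.063 0 0 0 0; 0 0.09 -0.063 0 0 0 0; 0 0.09 -0.063 0 0 0 0'; python3 - <<'E'
from h import *
s,p,d=shot("wrist","w7",None,1.5)
print(s["position"],s["tcp_rot"],s["force"],s["time_s"])
E
```

```text
time_s: 12.5
position: [0.6063, -0.0813, 0.1288]
tcp_rot: [[0.075, 0.997, -0.002], [0.997, -0.075, 0.0], [0.0, -0.002, -1.0]]
force: [0.1, 0.3, -0.9]
opening: 0.004
[ 0.60631842 -0.08129214  0.12879471] [[ 7.47140506e-02  9.97202670e-01 -2.15525137e-03]
 [ 9.97204974e-01 -7.47133899e-02  3.85541152e-04]
 [ 2.23436531e-04 -2.17803272e-03 -9.99997603e-01]] [ 0.08199043  0.27824492 -0.87001405] 12.5
```

View pics/w7.png

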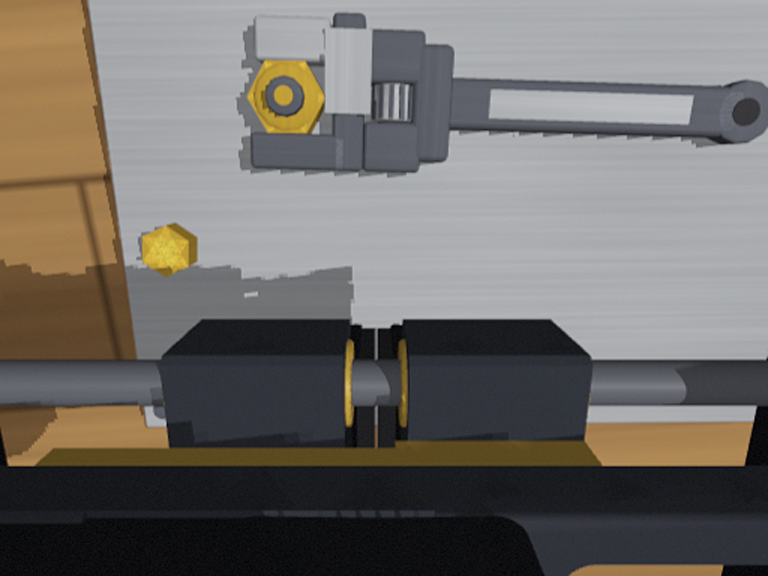

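Both jaws now touch the nut: in the picture the nut is at (284, 97), the sliding jaw above it at y≈60 and the fixed jaw below at y≈133. The worm stall agrees, with rub force jumping from about 4 N to 10 N. Next I'll measure the wrench and board yaw for the swing.

```bash
python3 - <<'E'
from h import *
s=read_state()
P=lambda u,v,z: px2w("wrist",u/1.5,v/1.5,z=z,s=s)
C=P(284,96,.05); print("C",C.round(4))
W=P(393,102,.0485);print("worm",W.round(4))
a=(P(480,79,.042)+P(480,130,.042))/2; b=(P(690,84,.042)+P(690,137,.042))/2
print(a.round(4),b.round(4)); h=P(746,111,.042);print("hole",h.round(4))
for n,v in [("bar",b-a),("C-hole",h-C),("C-a",a-C)]: print(n,np.degrees(np.arctan2(v[0],v[1])))
e=[]
for n in ["w7_full","w1_full"]:
    pass
# board yaw from wrist0/scene edges: screws
p=cv2.imread("pics/wrist0.png")
e=P(118,330,.03)-P(90,20,.03); print("left board edge dir",np.degrees(np.arctan2(-e[1],e[0])))
# nut corners
for u,v in [(247,97),(266,61),(306,61),(325,97),(305,133),(266,133)]: print((P(u,v,.044)-P(285,97,.044)).round(4))
E
python3 - <<'E'
import cv2
p=cv2.imread("pics/w7_full.png")[0:125,140:320]; cv2.imwrite("pics/w7z.png",cv2.resize(p,None,fx=4.4,fy=4.4,interpolation=cv2.INTER_CUBIC))
E
```

```text
C [ 0.5102 -0.1145  0.05  ]
worm [ 0.5159 -0.0683  0.0485]
[ 0.5192 -0.0297  0.042 ] [0.5286 0.0635 0.042 ]
hole [0.5305 0.0883 0.042 ]
bar 5.774930163621251
C-hole 5.711991162066492
C-a 6.029340593052393
left board edge dir 6.673874829711267
[-0.0012 -0.0166  0.    ]
[-0.0151 -0.0064  0.    ]
[-0.0138  0.0107 -0.    ]
[0.0013 0.0175 0.    ]
[0.0156 0.0071 0.    ]
[ 0.0144 -0.0102 -0.    ]
```

View pics/w7z.png

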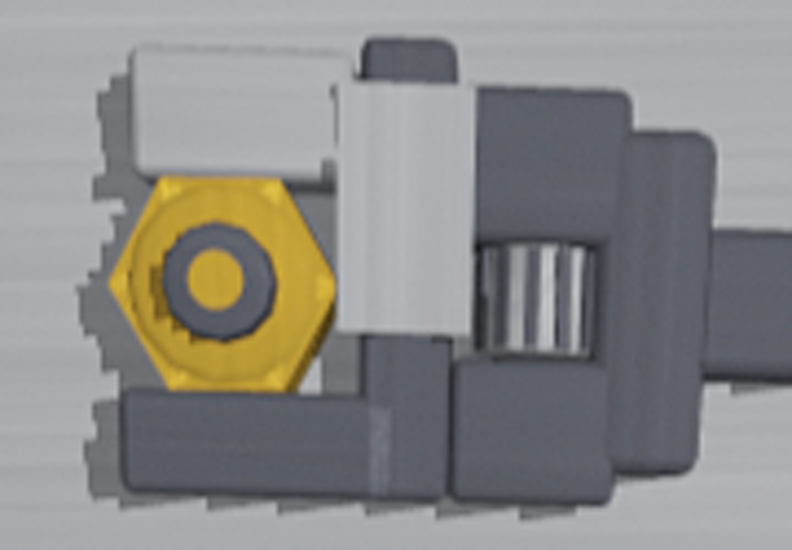

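```bash
python3 -m jog '0.015 -0.03 0 0 0 1.5 0; 0.03 -0.06 0 0 0 1.5 0; 0.045 -0.09 0 0 0 1.5 0; 0.06 -0.121 0.01 0 0 1.5 0; 0.06 -0.121 0.03 0 0 1.5 0; 0.06 -0.121 0.045 0 0 1.5 0; 0.06 -0.121 0.045 0 0 1.5 0'; python3 - <<'E'
from h import *
s,p,d=shot("wrist","w8",None,1.5)
print(s["position"],s["force"],s["time_s"])
E
```

```text
time_s: 13.42
position: [0.4898, -0.0125, 0.0835]
tcp_rot: [[0.101, 0.995, -0.003], [0.995, -0.101, 0.001], [0.0, -0.003, -1.0]]
force: [-0.0, 0.1, -0.3]
opening: 0.008
[ 0.48981806 -0.01252058  0.08348025] [-0.01802526  0.07757749 -0.3152832 ] 13.425
```

View pics/w8.png

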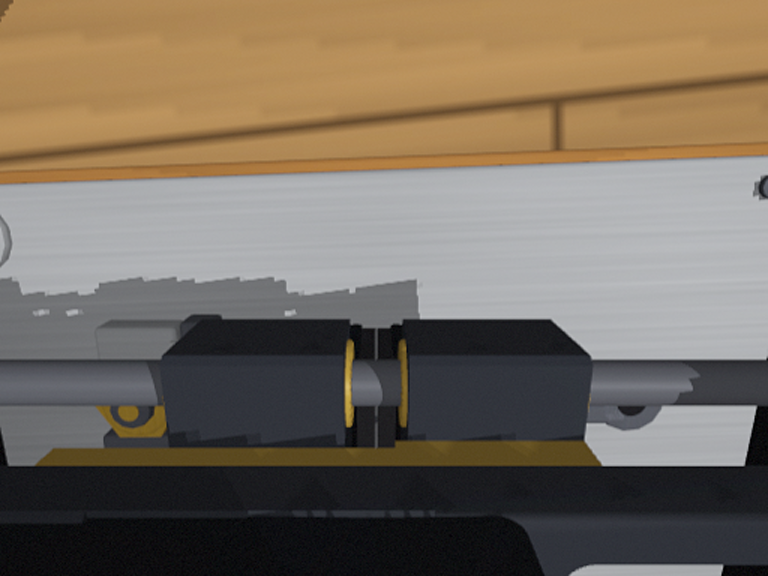

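```bash
python3 -m jog '0 0 0.012 0 0 0 0; 0 0 0.024 0 0 0 0; 0 0 0.03 0 0 0 0; 0 0 0.031 0 0 0 0; 0 0 0.031 0 0 0 0'; python3 -m jog '0 0.003 0 0 0 0 0; 0 0.006 0 0 0 0 0; 0 0.007 0 0 0 0 0'; python3 -m jog '0 0.0005 0 0 0 0 0; 0 0.001 0 0 0 0 0'
```

```text
time_s: 14.1
position: [0.4911, -0.0125, 0.0536]
tcp_rot: [[0.101, 0.995, 0.0], [0.995, -0.101, 0.0], [0.0, 0.0, -1.0]]
force: [-0.4, -0.8, 0.2]
opening: 0.005
time_s: 14.48
position: [0.4981, -0.0133, 0.0538]
tcp_rot: [[0.101, 0.995, -0.0], [0.995, -0.101, -0.0], [-0.0, -0.0, -1.0]]
force: [-1.7, -0.9, 1.4]
opening: 0.005
time_s: 14.72
position: [0.4981, -0.0132, 0.0536]
tcp_rot: [[0.101, 0.995, -0.002], [0.995, -0.101, 0.0], [0.0, -0.002, -1.0]]
force: [-2.2, -0.4, 1.8]
opening: 0.004
```

```bash
python3 -m jog '0 0.0005 0 0 0 0 0; 0 0.001 0 0 0 0 0';  python3 -m jog '0 0.0005 0 0 0 0 0; 0 0.001 0 0 0 0 0'
```

```text
time_s: 14.98
position: [0.4983, -0.0132, 0.0536]
tcp_rot: [[0.101, 0.995, -0.004], [0.995, -0.101, 0.001], [0.0, -0.004, -1.0]]
force: [-5.4, -0.4, 4.2]
opening: 0.003
time_s: 15.22
position: [0.4983, -0.0131, 0.0535]
tcp_rot: [[0.101, 0.995, -0.006], [0.995, -0.101, 0.001], [0.0, -0.006, -1.0]]
force: [-6.3, -1.6, 4.7]
opening: 0.011
```

```bash
python3 -m jog '0 -0.0005 -0.0003 0 0 0 0; 0 -0.0005 -0.0005 0 0 0 0'
```

```text
time_s: 15.48
position: [0.4987, -0.0131, 0.0536]
tcp_rot: [[0.101, 0.995, -0.004], [0.995, -0.101, 0.001], [0.0, -0.004, -1.0]]
force: [-5.5, 0.3, -0.9]
opening: 0.006
```

```bash
python3 -m jog '0.0002 0.0009 0 0 0 0.5 0; 0.0003 0.0018 0 0 0 1 0; 0.0005 0.0026 0 0 0 1.5 0; 0.0007 0.0035 0 0 0 2 0'; python3 - <<'E'
import numpy as np
for a in [1,2,3,4,5,6,7,8,9,10,12]:
    t=np.radians(a);c,s=np.cos(t),np.sin(t);print(a,round(.1*(c-1)+.0205*s,4),round(.1*s+.0205*(1-c),4))
E
```

```text
time_s: 15.98
position: [0.5006, -0.0126, 0.0536]
tcp_rot: [[0.135, 0.991, -0.008], [0.991, -0.135, 0.001], [0.0, -0.008, -1.0]]
force: [-7.5, -1.5, 2.7]
opening: 0.006
1 0.0003 0.0017
2 0.0007 0.0035
3 0.0009 0.0053
4 0.0012 0.007
5 0.0014 0.0088
6 0.0016 0.0106
7 0.0018 0.0123
8 0.0019 0.0141
9 0.002 0.0159
10 0.002 0.0177
12 0.0021 0.0212
```

```bash
python3 - <<'E'
from h import *
s,p,d=shot("wrist","w9",None,1.5)
print(s["position"],s["force"],s["moment"],s["time_s"])
s,p,d=shot("scene","c9",(170,160,350,260),4.4)
E
```

```text
[ 0.50059216 -0.01263679  0.05358715] [-7.54039164 -1.47195062  2.68387062] [-0.25483631  1.33687861 -0.00500806] 15.975
```

View pics/w9.png

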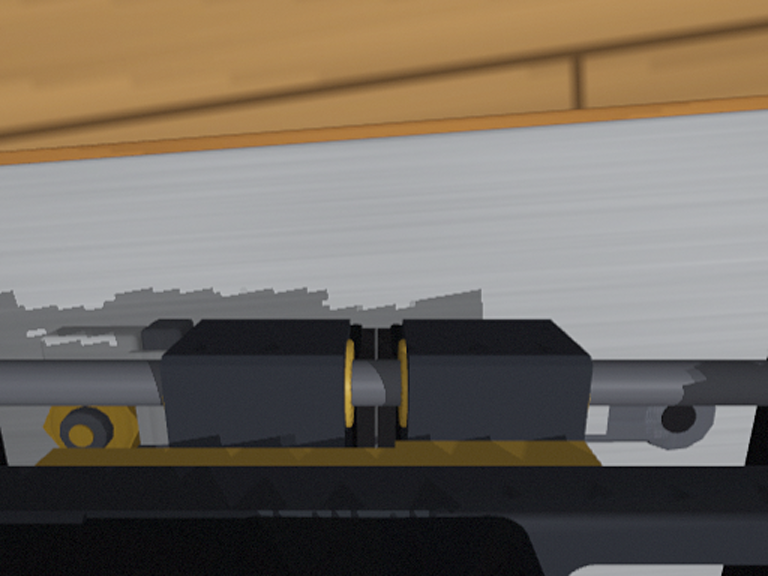

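View pics/c9.png

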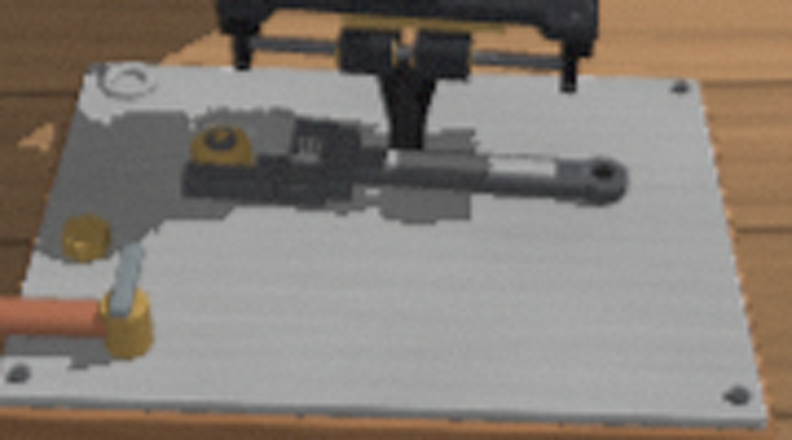

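```bash
python3 -m jog '0 -0.005 0 0 0 0 0; 0 -0.006 -0.02 0 0 0 0; 0 -0.006 -0.045 0 0 0 0; -0.01 0.04 -0.065 0 0 0 0; -0.03 0.085 -0.075 0 0 0 0; -0.03 0.085 -0.075 0 0 0 0; -0.03 0.085 -0.075 0 0 0 0'; python3 - <<'E'
from h import *
s,p,d=shot("wrist","w10",None,1.5)
q=cv2.imread("pics/w10_full.png")[0:140,60:300]; cv2.imwrite("pics/w10z.png",cv2.resize(q,None,fx=3.3,fy=3.3,interpolation=cv2.INTER_CUBIC))
print(s["position"],s["tcp_rot"],s["force"],s["time_s"])
E
```

```text
time_s: 16.95
position: [0.5846, -0.0544, 0.1291]
tcp_rot: [[0.136, 0.991, 0.001], [0.991, -0.136, 0.0], [0.0, 0.001, -1.0]]
force: [-0.5, -0.7, -0.4]
opening: 0.004
[ 0.58458472 -0.05437534  0.12911213] [[ 1.36120468e-01  9.90691248e-01  1.43849699e-03]
 [ 9.90692259e-01 -1.36120699e-01  6.38863772e-05]
 [ 2.59100890e-04  1.41641158e-03 -9.99998963e-01]] [-0.50395366 -0.72589179 -0.44534663] 16.95
```

View pics/w10.png

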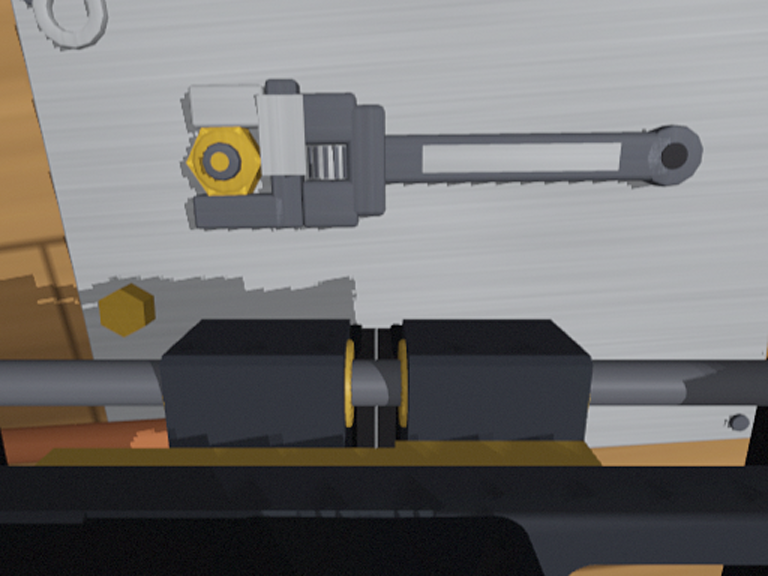

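View pics/w10z.png

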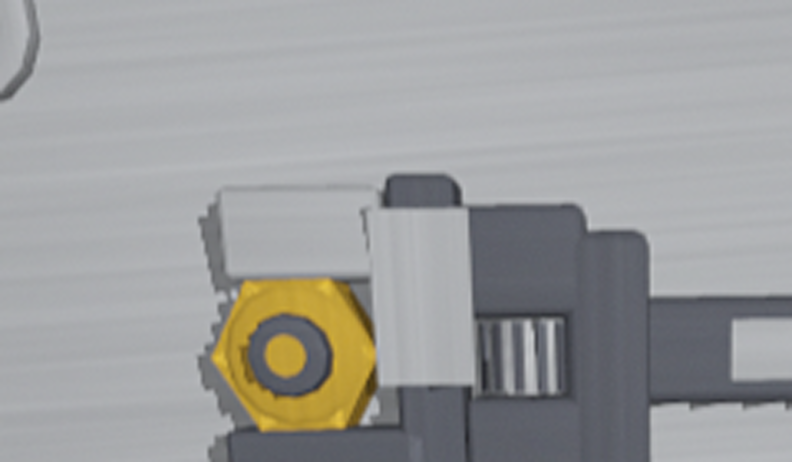

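```bash
python3 - <<'E'
from h import *
s=read_state()
P=lambda u,v,z: px2w("wrist",u/1.5,v/1.5,z=z,s=s)
C=P(220,160,.05); print("C",C.round(4))
a=(P(400,136,.042)+P(400,182,.042))/2; b=(P(630,133,.042)+P(630,181,.042))/2; h=P(674,156,.042)
print(a.round(4),b.round(4),h.round(4))
for n,v in [("bar",b-a),("C-hole",h-C),("C-a",a-C)]: print(n,np.degrees(np.arctan2(v[0],v[1])))
n1=P(188,160,.044);n2=P(261,160,.044);print(np.degrees(np.arctan2(*(n2-n1)[:2])))
E
python3 - <<'E'
# bar edges by Canny/line fit in both w7 and w10
import cv2,numpy as np
for f,y0,y1,x0,x1 in [("w7",45,95,310,470),("w10",82,128,270,420)]:
    g=cv2.cvtColor(cv2.imread(f"pics/{f}_full.png"),cv2.COLOR_BGR2GRAY)[y0:y1,x0:x1]
    l=cv2.createLineSegmentDetector().detect(g)[0][:,0]
    for q in l:
        if np.hypot(q[2]-q[0],q[3]-q[1])>50: print(f,(q+np.array([x0,y0,x0,y0])).round(1),np.degrees(np.arctan((q[3]-q[1])/(q[2]-q[0]))).round(2))
E
```

```text
C [ 0.5092 -0.1141  0.05  ]
[ 0.5196 -0.0354  0.042 ] [0.5328 0.0684 0.042 ] [0.5349 0.0882 0.042 ]
bar 7.259875792012637
C-hole 7.242605267984145
C-a 7.5024144071649745
7.737238442436848
w7 [310.6  51.4 468.2  56.3] 1.8
w7 [460.6  63.  328.1  59. ] 1.73
w7 [310.7  79.6 468.3  84.3] 1.71
w10 [270.6  89.1 418.1  87.3] -0.68
w10 [413.1  94.5 281.9  96.2] -0.75
w10 [270.6 115.6 418.1 113.7] -0.74
```

The jaws are still closed on the nut and the wrench has turned about 1.1° with it: the bar slope in the picture went from 6.0° to 7.1° in world terms. In the picture the nut is at (222, 160) and the handle hole at (674, 156). I'll re-engage the handle and swing along the arc.

```bash
python3 -m jog '0.02 -0.05 0 0 0 0 0; 0.03 -0.094 0.005 0 0 0 0; 0.03 -0.094 0.03 0 0 0 0; 0.03 -0.094 0.055 0 0 0 0; 0.03 -0.094 0.073 0 0 0 0; 0.03 -0.094 0.074 0 0 0 0; 0.03 -0.094 0.074 0 0 0 0'; python3 -m jog '0 0.003 0 0 0 0 0; 0 0.006 0 0 0 0 0; 0 0.0075 -0.0003 0 0 0 0; 0 0.0075 -0.0003 0 0 0 0'
```

```text
time_s: 17.88
position: [0.4948, -0.0116, 0.0554]
tcp_rot: [[0.135, 0.991, -0.0], [0.991, -0.135, 0.0], [0.0, -0.0, -1.0]]
force: [0.1, 0.2, -0.6]
opening: 0.006
time_s: 18.38
position: [0.5005, -0.0125, 0.0555]
tcp_rot: [[0.135, 0.991, -0.004], [0.991, -0.135, 0.001], [0.0, -0.004, -1.0]]
force: [-5.2, -0.5, 4.5]
opening: 0.004
```

```bash
python3 -m jog '0.0001 0.0006 -0.0004 0 0 0.3 0; 0.0003 0.0017 -0.0004 0 0 1 0; 0.0005 0.0026 -0.0004 0 0 1.5 0; 0.0007 0.0035 -0.0004 0 0 2 0';  python3 -m jog '0.0003 0.0017 -0.0002 0 0 1 0; 0.0007 0.0035 -0.0002 0 0 2 0'
```

```text
time_s: 18.88
position: [0.501, -0.012, 0.0555]
tcp_rot: [[0.169, 0.986, -0.011], [0.986, -0.169, 0.002], [-0.0, -0.011, -1.0]]
force: [-9.4, -2.8, 6.2]
opening: 0.004
time_s: 19.12
position: [0.5035, -0.0117, 0.0555]
tcp_rot: [[0.204, 0.979, -0.013], [0.979, -0.204, 0.002], [-0.001, -0.013, -1.0]]
force: [-11.4, -2.3, 6.2]
opening: 0.003
```

```bash
python3 -m jog '0 -0.001 -0.0005 0 0 0 0; 0 -0.0015 -0.001 0 0 0 0;  0 -0.0015 -0.001 0 0 0 0'
```

```text
time_s: 19.5
position: [0.5066, -0.012, 0.0564]
tcp_rot: [[0.204, 0.979, -0.004], [0.979, -0.204, 0.001], [0.0, -0.004, -1.0]]
force: [-4.3, 0.0, -4.5]
opening: 0.004
```

```bash
python3 -m jog '0.0003 0.0017 0.0002 0 0 0.6 0; 0.0007 0.0035 0.0002 0 0 1.2 0'; python3 -m jog '0.0003 0.0017 0 0 0 1 0; 0.0007 0.0035 0 0 0 2 0'
```

```text
time_s: 19.75
position: [0.5114, -0.0122, 0.0566]
tcp_rot: [[0.226, 0.974, -0.001], [0.974, -0.226, 0.0], [0.0, -0.001, -1.0]]
force: [-4.4, 1.2, -3.3]
opening: 0.004
time_s: 20.0
position: [0.5153, -0.0123, 0.0568]
tcp_rot: [[0.26, 0.966, -0.0], [0.966, -0.26, 0.0], [0.0, -0.001, -1.0]]
force: [-4.4, 1.6, -3.0]
opening: 0.007
```

```bash
python3 -m jog '0.0003 0.0017 0.0002 0 0 1 0; 0.0007 0.0035 0.0002 0 0 2 0; 0.0009 0.0053 0.0002 0 0 3 0; 0.0012 0.007 0.0002 0 0 4 0'; python3 -m jog '0.0003 0.0017 0 0 0 1 0; 0.0007 0.0035 0 0 0 2 0; 0.0009 0.0053 0 0 0 3 0; 0.0012 0.007 0 0 0 4 0'
```

```text
time_s: 20.5
position: [0.5226, -0.013, 0.0567]
tcp_rot: [[0.327, 0.945, 0.0], [0.945, -0.327, 0.0], [0.0, 0.0, -1.0]]
force: [-4.3, 2.2, -3.9]
opening: 0.004
time_s: 21.0
position: [0.5296, -0.0142, 0.0567]
tcp_rot: [[0.392, 0.92, 0.0], [0.92, -0.392, 0.0], [0.0, 0.0, -1.0]]
force: [-3.8, 2.4, -3.1]
opening: 0.004
```

```bash
python3 -m jog '0.0003 0.0017 0.0001 0 0 1 0; 0.0007 0.0035 0.0001 0 0 2 0; 0.0009 0.0053 0.0001 0 0 3 0; 0.0012 0.007 0.0001 0 0 4 0; 0.0014 0.0088 0.0001 0 0 5 0; 0.0016 0.0106 0.0001 0 0 6 0'; python3 -m jog '0.0003 0.0017 0.0001 0 0 1 0; 0.0007 0.0035 0.0001 0 0 2 0; 0.0009 0.0053 0.0001 0 0 3 0; 0.0012 0.007 0.0001 0 0 4 0; 0.0014 0.0088 0.0001 0 0 5 0; 0.0016 0.0106 0.0001 0 0 6 0'; python3 - <<'E'
from h import *
s=read_state(); r=s["position"][:2]-np.array([.5097,-.1143]); print(np.linalg.norm(r), np.degrees(np.arctan2(r[0],r[1]))+12.1, np.degrees(np.arcsin(s["tcp_rot"][0][0])))
E
```

```text
time_s: 21.75
position: [0.5401, -0.0168, 0.0566]
tcp_rot: [[0.486, 0.874, 0.0], [0.874, -0.486, 0.0], [0.0, 0.0, -1.0]]
force: [-4.1, 3.0, -3.5]
opening: 0.01
time_s: 22.5
position: [0.5502, -0.0206, 0.0565]
tcp_rot: [[0.575, 0.818, 0.001], [0.818, -0.575, 0.0], [0.0, 0.0, -1.0]]
force: [-5.1, 2.9, -2.3]
opening: 0.007
0.10211241089383337 35.461628894595016 35.07872774731705
```

```bash
python3 -m jog '0.0003 0.0017 -0.0001 0 0 1 0; 0.0007 0.0035 -0.0001 0 0 2 0; 0.0009 0.0053 -0.0001 0 0 3 0; 0.0012 0.007 -0.0001 0 0 4 0; 0.0014 0.0088 -0.0001 0 0 5 0; 0.0016 0.0106 -0.0001 0 0 6 0'; python3 -m jog '0.0003 0.0017 0 0 0 1 0; 0.0007 0.0035 0 0 0 2 0; 0.0009 0.0053 0 0 0 3 0; 0.0012 0.007 0 0 0 4 0; 0.0014 0.0088 0 0 0 5 0'; cat >> h.py <<'E'
def st():
    s=read_state(); r=s["position"][:2]-np.array([.5097,-.1143]); R=np.array(s["tcp_rot"]); f=R.T@s["force"]
    print("rad %.4f yaw %.2f tool %.2f  Ftool %s t %.2f"%(np.linalg.norm(r), np.degrees(np.arctan2(r[0],r[1]))+12.1, np.degrees(np.arctan2(R[0,0],R[1,0])),f.round(2),s["time_s"]))
E
python3 -c "from h import *; st()"
```

```text
time_s: 23.25
position: [0.5598, -0.0254, 0.0566]
tcp_rot: [[0.657, 0.754, 0.001], [0.754, -0.657, 0.0], [0.001, 0.0, -1.0]]
force: [-3.5, 3.7, -3.9]
opening: 0.002
time_s: 23.88
position: [0.5673, -0.0301, 0.0566]
tcp_rot: [[0.72, 0.694, 0.001], [0.694, -0.72, 0.0], [0.0, 0.0, -1.0]]
force: [-2.4, 3.2, -3.1]
opening: 0.002
rad 0.1020 yaw 46.49 tool 46.08  Ftool [ 0.52 -3.93  3.14] t 23.88
```

```bash
python3 -m jog '0.0003 0.0017 0 0 0 1 0; 0.0007 0.0035 0 0 0 2 0; 0.0009 0.0053 0 0 0 3 0; 0.0012 0.007 0 0 0 4 0' >/dev/null; python3 -c "from h import *; st()"; python3 -m jog '0.0002 0.0009 0 0 0 0.5 0; 0.0003 0.0017 0 0 0 1 0'>/dev/null; python3 -c "
from h import *
st();shot('scene','c11',(170,150,350,270),4.4)"
```

```text
rad 0.1020 yaw 50.51 tool 50.07  Ftool [ 0.24 -4.45  3.36] t 24.38
rad 0.1020 yaw 51.48 tool 51.04  Ftool [ 1.19 -4.74  3.36] t 24.62
```

View pics/c11.png

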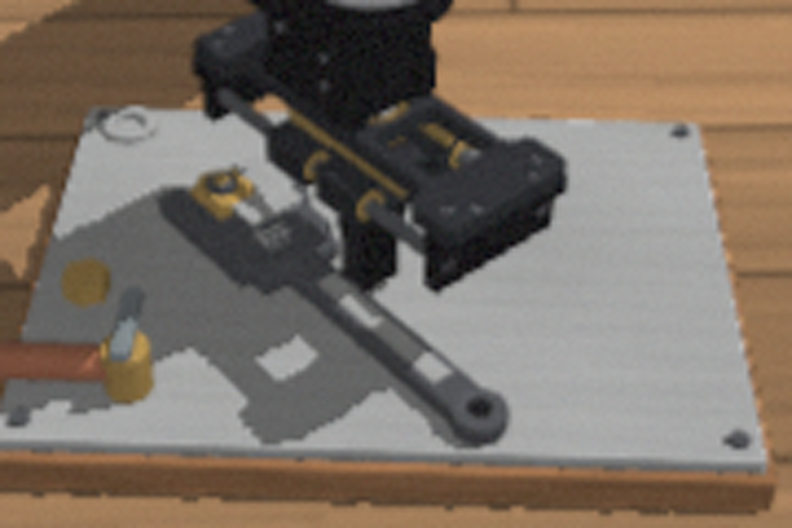

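```bash
S='from h import *; st()'; python3 -m jog '0.0001 0.0004 0 0 0 0.25 0; 0.0002 0.0009 0 0 0 0.5 0'>/dev/null; python3 -c "$S";  python3 -m jog '0.0001 0.0004 0 0 0 0.25 0'>/dev/null; python3 -c "$S";  python3 -m jog '0.0001 0.0004 0 0 0 0.25 0'>/dev/null; python3 -c "$S"
```

```text
rad 0.1020 yaw 51.94 tool 51.52  Ftool [ 1.35 -5.12  3.39] t 24.93
rad 0.1020 yaw 52.17 tool 51.77  Ftool [-0.17 -5.43  3.71] t 25.05
rad 0.1020 yaw 52.38 tool 52.02  Ftool [ 1.15 -5.06  3.56] t 25.18
```

```bash
S='from h import *; st()'; python3 -m jog '0.0001 0.0004 0 0 0 0.25 0'>/dev/null; python3 -c "$S";  python3 -m jog '0.0001 0.0004 0 0 0 0.25 0'>/dev/null; python3 -c "$S";  python3 -m jog '0 0.0004 0 0 0 0.25 0'>/dev/null; python3 -c "$S"
```

```text
rad 0.1020 yaw 52.64 tool 52.27  Ftool [ 0.99 -4.37  3.06] t 25.30
rad 0.1020 yaw 52.86 tool 52.52  Ftool [ 1.09 -5.39  3.29] t 25.43
rad 0.1020 yaw 53.11 tool 52.77  Ftool [ 1.36 -4.72  2.68] t 25.55
```

```bash
S='from h import *; st()'; python3 -m jog '0.0001 0.0004 0 0 0 0.25 0'>/dev/null; python3 -c "$S";  python3 -m jog '0 0.0004 0 0 0 0.25 0'>/dev/null; python3 -c "$S"
```

```text
rad 0.1020 yaw 53.34 tool 53.03  Ftool [ 0.96 -5.4   3.38] t 25.68
rad 0.1020 yaw 53.58 tool 53.28  Ftool [ 1.02 -4.38  3.78] t 25.80
```

```bash
S='from h import *; st()'; python3 -m jog '0.0001 0.0004 0 0 0 0.25 0'>/dev/null; python3 -c "$S";  python3 -m jog '0 0.0004 0 0 0 0.25 0'>/dev/null; python3 -c "$S"
```

```text
rad 0.1020 yaw 53.82 tool 53.52  Ftool [ 1.16 -5.37  4.23] t 25.93
rad 0.1020 yaw 54.07 tool 53.77  Ftool [ 0.6  -4.83  2.66] t 26.05
```

```bash
S='from h import *; st()'; python3 -m jog '0.0001 0.0004 0 0 0 0.25 0'>/dev/null; python3 -c "$S";  python3 -m jog '0 0.0004 0 0 0 0.25 0'>/dev/null; python3 -c "$S"
```

```text
rad 0.1020 yaw 54.29 tool 54.02  Ftool [ 0.61 -4.71  3.03] t 26.18
rad 0.1020 yaw 54.55 tool 54.28  Ftool [ 1.76 -5.05  4.17] t 26.30
```

```bash
S='from h import *; st()'; python3 -m jog '0 0.0003 0 0 0 0.15 0'>/dev/null; python3 -c "$S";  python3 -m jog '0 0.0003 0 0 0 0.15 0'>/dev/null; python3 -c "$S"
```

```text
rad 0.1020 yaw 54.75 tool 54.42  Ftool [ 2.58 -5.55  2.35] t 26.43
rad 0.1020 yaw 54.89 tool 54.58  Ftool [ 2.35 -4.8   3.58] t 26.55
```

```bash
S='from h import *; st()'; python3 -m jog '0.0001 0.0003 0 0 0 0.15 0'>/dev/null; python3 -c "$S";  python3 -m jog '0 0.0003 0 0 0 0.15 0'>/dev/null; python3 -c "$S"
```

```text
rad 0.1020 yaw 55.07 tool 54.73  Ftool [ 1.55 -5.18  3.4 ] t 26.68
rad 0.1020 yaw 55.24 tool 54.87  Ftool [ 1.69 -4.86  2.84] t 26.80
```

```bash
S='from h import *; st()'; python3 -m jog '0.0001 0.0003 0 0 0 0.15 0'>/dev/null; python3 -c "$S";  python3 -m jog '0 0.0003 0 0 0 0.15 0'>/dev/null; python3 -c "$S"
```

```text
rad 0.1020 yaw 55.40 tool 55.03  Ftool [ 1.49 -5.89  3.77] t 26.93
rad 0.1020 yaw 55.58 tool 55.18  Ftool [ 1.74 -6.29  3.78] t 27.05
```

```bash
S='from h import *; st()'; python3 -m jog '0.0001 0.0003 0 0 0 0.15 0'>/dev/null; python3 -c "$S";  python3 -m jog '0 0.0003 0 0 0 0.15 0'>/dev/null; python3 -c "$S"
```

```text
rad 0.1020 yaw 55.75 tool 55.33  Ftool [ 1.84 -4.86  3.37] t 27.18
rad 0.1020 yaw 55.93 tool 55.48  Ftool [ 0.69 -5.77  3.21] t 27.30
```

```bash
python3 - <<'E'
from h import *
s,p,d=shot('wrist','w12',(0,190,256,320),3)
st(); shot('scene','c12',(200,175,270,215),8); st()
shot('side','s12',(230,180,310,250),8); st()
E
```

```text
rad 0.1019 yaw 55.97 tool 55.48  Ftool [ 1.43 -4.85  3.51] t 27.35
rad 0.1019 yaw 55.96 tool 55.47  Ftool [ 0.8  -5.55  3.63] t 27.40
rad 0.1019 yaw 55.95 tool 55.47  Ftool [ 1.48 -5.89  4.11] t 27.45
```

View pics/w12.png

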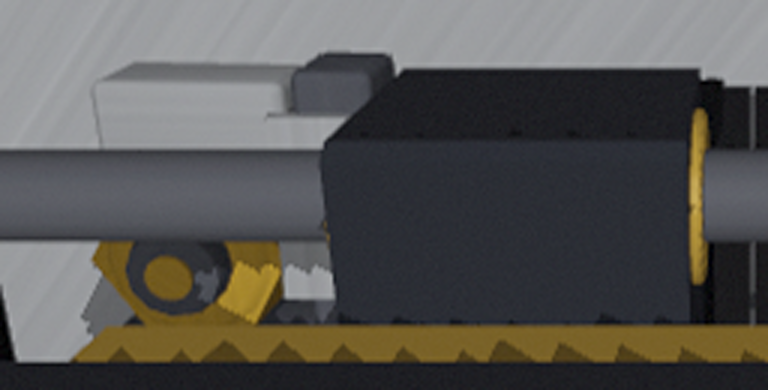

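View pics/c12.png

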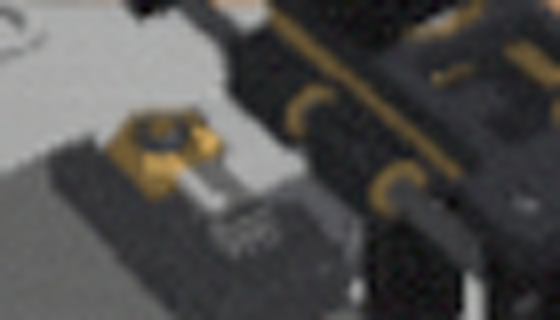

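View pics/s12.png

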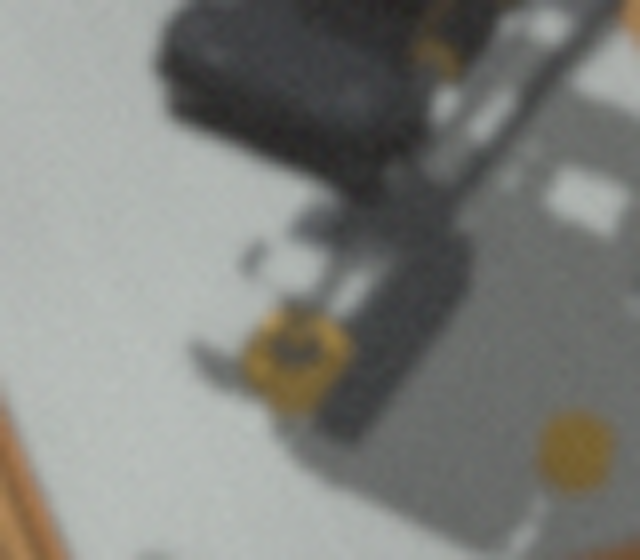

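```bash
python3 -m jog '0 -0.003 0 0 0 0 0; 0 -0.006 0 0 0 0 0; 0 -0.006 -0.03 0 0 0 0; -0.01 0.02 -0.065 0 0 0 0; -0.03 0.065 -0.075 0 0 0 0; -0.03 0.085 -0.075 0 0 0 0; -0.03 0.085 -0.075 0 0 0 0'; python3 - <<'E'
from h import *
s,p,d=shot("wrist","w13",None,1.5)
q=cv2.imread("pics/w13_full.png")[20:160,60:300]; cv2.imwrite("pics/w13z.png",cv2.resize(q,None,fx=3.3,fy=3.3,interpolation=cv2.INTER_CUBIC))
st()
g=cv2.cvtColor(cv2.imread("pics/w13_full.png"),cv2.COLOR_BGR2GRAY)
x0,x1,y0,y1=265,430,70,140
for q in cv2.createLineSegmentDetector().detect(g[y0:y1,x0:x1])[0][:,0]:
    if np.hypot(q[2]-q[0],q[3]-q[1])>50: print((q+np.array([x0,y0,x0,y0])).round(1),np.degrees(np.arctan((q[3]-q[1])/(q[2]-q[0]))).round(2))
E
```

```text
time_s: 28.32
position: [0.605, -0.1305, 0.1327]
tcp_rot: [[0.825, 0.565, 0.005], [0.565, -0.825, -0.003], [0.002, 0.005, -1.0]]
force: [-0.2, 0.0, -0.1]
opening: 0.008
rad 0.0950 yaw 110.86 tool 55.52  Ftool [-0.63 -0.57  0.72] t 28.38
[265.6  89.3 428.1  91.2] 0.68
[409.4  97.9 281.9  96.5] 0.6
[265.7 115.5 428.2 117.5] 0.71
[420.6 123.4 265.6 121.7] 0.62
```

View pics/w13.png

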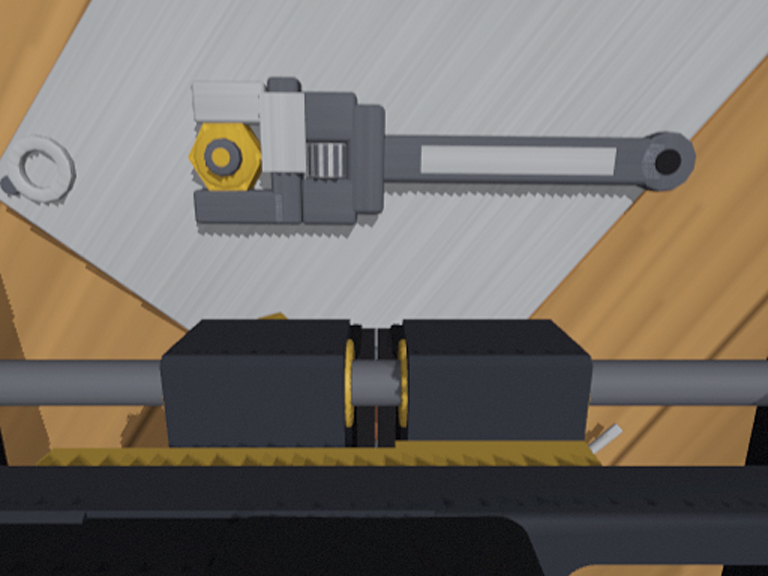

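View pics/w13z.png

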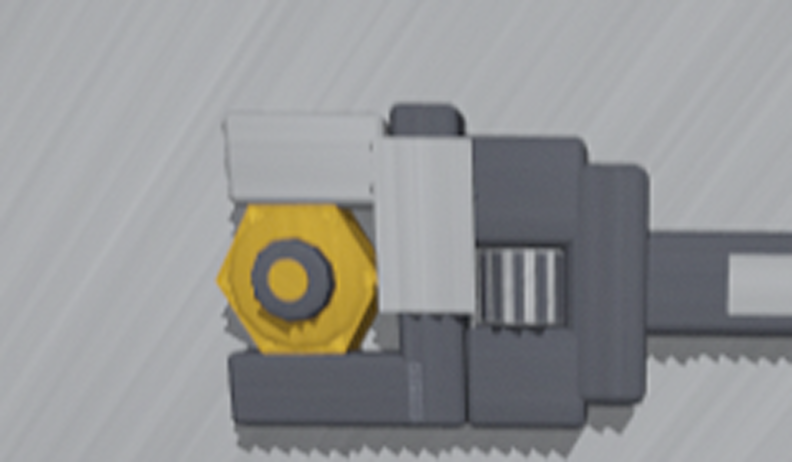

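The picture shows the nut at (224, 158) still held between the parallel jaws, with the handle hole at (668, 160). I'll measure the handle and board yaw precisely by line fits in world coordinates across the views.

```bash
python3 - <<'E'
from h import *
import math
poses={"w8":([0.48981806,-0.01252058,0.08348025],5.795),"w7":([0.60631842,-0.08129214,0.12879471],4.285),"w10":([0.58458472,-0.05437534,0.12911213],7.823),"w13":(read_state()["position"],None)}
for n,(p,y) in poses.items():
    if y is None: s=read_state()
    else:
        a=np.radians(y); R=np.array([[np.sin(a),np.cos(a),0],[np.cos(a),-np.sin(a),0],[0,0,-1]]); s=dict(position=np.array(p),tcp_rot=R)
    g=cv2.cvtColor(cv2.imread(f"pics/{n}_full.png"),cv2.COLOR_BGR2GRAY)
    for q in cv2.createLineSegmentDetector().detect(g)[0][:,0]:
        L=np.hypot(q[2]-q[0],q[3]-q[1])
        if L<14 or max(q[1],q[3])>215: continue
        z=.042
        A=px2w("wrist",q[0],q[1],z=.03,s=s);B=px2w("wrist",q[2],q[3],z=.03,s=s)
        v=B-A; ang=np.degrees(np.arctan2(v[0],v[1]))%180
        m=(q[:2]+q[2:])/2
        if L>40 or (120<m[0]<185 and 55<m[1]<140 and L<26): print(n,m.round(0),"L",round(L,0),"yaw",round(ang,2),"pos",((A+B)/2)[:2].round(3))
E
```

```text
w8 [317. 212.] L 96.0 yaw 5.76 pos [0.494 0.03 ]
w8 [190. 212.] L 84.0 yaw 5.7 pos [ 0.486 -0.051]
w8 [ 97. 213.] L 48.0 yaw 5.77 pos [ 0.48  -0.109]
w8 [256. 114.] L 510.0 yaw 3.68 pos [ 0.43  -0.004]
w8 [182. 106.] L 364.0 yaw 3.59 pos [ 0.421 -0.046]
w8 [256.  75.] L 513.0 yaw 179.92 pos [ 0.408 -0.004]
w8 [183.  90.] L 367.0 yaw 179.92 pos [ 0.412 -0.045]
w8 [444.  96.] L 133.0 yaw 3.64 pos [0.431 0.106]
w8 [443.  62.] L 136.0 yaw 179.87 pos [0.412 0.105]
w8 [274. 105.] L 168.0 yaw 3.56 pos [0.426 0.008]
w8 [408. 100.] L 44.0 yaw 4.61 pos [0.431 0.085]
w8 [474.  98.] L 74.0 yaw 3.73 pos [0.433 0.123]
w8 [ 84. 113.] L 43.0 yaw 4.38 pos [ 0.419 -0.103]
w8 [179. 109.] L 18.0 yaw 5.73 pos [ 0.423 -0.048]
w7 [318. 212.] L 99.0 yaw 4.22 pos [ 0.625 -0.03 ]
w7 [247.  49.] L 60.0 yaw 95.2 pos [ 0.504 -0.076]
w7 [213. 114.] L 91.0 yaw 5.69 pos [ 0.545 -0.104]
w7 [392.  54.] L 178.0 yaw 5.87 pos [0.514 0.024]
w7 [394.  61.] L 133.0 yaw 5.83 pos [0.518 0.026]
w7 [390.  82.] L 180.0 yaw 5.99 pos [0.532 0.023]
w7 [183. 212.] L 96.0 yaw 4.24 pos [ 0.617 -0.135]
w7 [166.  97.] L 23.0 yaw 98.14 
[... 2202 characters left out ...]
 0.68  -0.058]
w13 [135. 121.] L 18.0 yaw 111.33 pos [ 0.502 -0.132]
w13 [151. 127.] L 21.0 yaw 54.87 pos [ 0.515 -0.129]
w13 [ 75. 189.] L 43.0 yaw 90.26 pos [ 0.49  -0.204]
w13 [338. 122.] L 165.0 yaw 56.07 pos [ 0.627 -0.048]
w13 [31. 53.] L 122.0 yaw 3.31 pos [ 0.42  -0.134]
w13 [ 38. 164.] L 42.0 yaw 90.23 pos [ 0.458 -0.202]
w13 [485.  63.] L 75.0 yaw 3.56 pos [0.687 0.043]
w13 [183. 149.] L 100.0 yaw 56.13 pos [ 0.543 -0.13 ]
w13 [128.  96.] L 15.0 yaw 164.81 pos [ 0.49 -0.12]
w13 [147.  82.] L 21.0 yaw 55.35 pos [ 0.497 -0.103]
w13 [127.  69.] L 16.0 yaw 145.53 pos [ 0.48  -0.103]
w13 [129.  64.] L 15.0 yaw 147.21 pos [ 0.48 -0.1 ]
w13 [157. 146.] L 48.0 yaw 56.69 pos [ 0.526 -0.139]
```

```bash
python3 - <<'E'
from h import *
poses={"w1":([0.62482185,-0.09088577,0.1307763],5.725),"w7":([0.60631842,-0.08129214,0.12879471],4.285),"w10":([0.58458472,-0.05437534,0.12911213],7.823),"w13":(None,None)}
tiles=[]
for n,(p,y) in poses.items():
    if y is None: s=read_state()
    else:
        a=np.radians(y); R=np.array([[np.sin(a),np.cos(a),0],[np.cos(a),-np.sin(a),0],[0,0,-1]]); s=dict(position=np.array(p),tcp_rot=R)
    g=cv2.imread(f"pics/{n}_full.png")
    # rectified frame aligned to board turned by 0.0 (first three) or by 0.9 rad (last): u along dir yaw
    base=3.6+(51.566 if n=="w13" else 0)
    b=np.radians(base); h=np.array([np.sin(b),np.cos(b)]); w=np.array([np.cos(b),-np.sin(b)])
    c=np.array([.5097,-.1143]); N=400; k=50/N/1000
    mx=np.zeros((N,N),np.float32);my=mx.copy()
    f,cx,cy,M=cam("wrist",s)
    I,J=np.meshgrid(np.arange(N)-N/2,np.arange(N)-N/2)
    X=np.stack([c[0]+k*(I*h[0]+J*w[0]),c[1]+k*(I*h[1]+J*w[1]),np.full_like(I,.044)],-1)
    cc=(X-M[:3,3])@M[:3,:3]
    mx=(f*cc[...,0]/cc[...,2]+cx).astype(np.float32);my=(f*cc[...,1]/cc[...,2]+cy).astype(np.float32)
    o=cv2.remap(g,mx,my,cv2.INTER_CUBIC); cv2.imwrite(f"pics/{n}_rect.png",o)
    hsv=cv2.cvtColor(o,cv2.COLOR_BGR2HSV); m=((hsv[...,1]>110)&(hsv[...,0]>15)&(hsv[...,0]<35)).astype(np.uint8)
    m=cv2.morphologyEx(m,cv2.MORPH_CLOSE,np.ones((9,9)));cs=max(cv2.findContours(m,0,2)[0],key=cv2.contourArea)
    hull=cv2.convexHull(cs)[:,0].astype(float); 
    # hex fit: orientation via 6-fold harmonic of the support width
    th=np.radians(np.arange(0,180,.25)); wd=[np.ptp(hull@[np.cos(t),np.sin(t)]) for t in th]
    z=np.sum(np.array(wd)*np.exp(6j*th)); print(n,"area",cv2.contourArea(cs)*(50/N)**2,"6-fold angle (deg, mod60)",round(np.degrees(np.angle(z))/6,2), "min widths at",[ (round(np.degrees(th[i])),round(wd[i]*.125,1)) for i in range(len(th)) if wd[i]==min(wd[max(0,i-60):i+60])])
    cv2.drawContours(o,[cs],-1,(0,0,255),1); tiles.append(o)
cv2.imwrite("pics/rect.png",cv2.resize(np.vstack([np.hstack(tiles[:2]),np.hstack(tiles[2:])]),(600,600)))
E
```

```text
w1 area 805.5703125 6-fold angle (deg, mod60) 1.91 min widths at [(31, np.float64(31.6)), (92, np.float64(31.4)), (151, np.float64(30.0))]
w7 area 791.546875 6-fold angle (deg, mod60) 1.02 min widths at [(31, np.float64(31.6)), (92, np.float64(30.0)), (152, np.float64(30.2))]
w10 area 819.9921875 6-fold angle (deg, mod60) 3.2 min widths at [(0, np.float64(33.5)), (32, np.float64(32.3)), (93, np.float64(30.0)), (153, np.float64(32.3)), (180, np.float64(33.5))]
w13 area 812.3515625 6-fold angle (deg, mod60) -0.03 min widths at [(4, np.float64(33.1)), (29, np.float64(32.0)), (90, np.float64(29.9)), (151, np.float64(32.2)), (180, np.float64(33.1))]
```

View pics/rect.png

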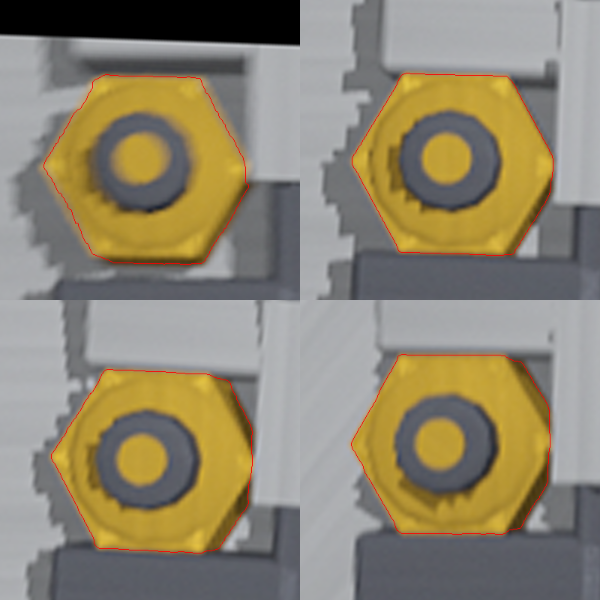

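Rectified on the nut's top plane and turned by board yaw + 0.9 rad, the last tile shows the nut's flats exactly level (6-fold angle −0.03°). So the nut sits at about 0.90 rad. The bar reads about 0.9° further on, which hints at a little jaw slack. I'll re-roll the worm lightly to re-snug, then test the stop gently.

```bash
python3 -c "
from h import *
s=read_state();print(px2w('wrist',327/1.5,160/1.5,z=.0485,s=s).round(4),px2w('wrist',222/1.5,157/1.5,z=.05,s=s).round(4))"; python3 -m jog '-0.01 -0.03 0.01 0 0 0.5 0; -0.017 -0.066 0.02 0 0 0.5 0; -0.017 -0.066 0.045 0 0 0.5 0; -0.017 -0.066 0.058 0 0 0.5 0; -0.017 -0.066 0.06 0 0 0.5 0; -0.017 -0.066 0.06 0 0 0.5 0'
```

```text
[ 0.549  -0.0878  0.0485] [ 0.51   -0.1131  0.05  ]
time_s: 29.12
position: [0.5523, -0.0834, 0.0718]
tcp_rot: [[0.829, 0.56, 0.001], [0.56, -0.829, -0.0], [0.0, 0.001, -1.0]]
force: [0.2, -0.2, -0.2]
opening: 0.009
```

```bash
python3 -m jog '0 0.001 0.002 0 0 0 0; 0 0.001 0.0035 0 0 0 0; 0 0.001 0.0038 0 0 0 0;0 0.001 0.0038 0 0 0 0'|grep -E 'pos|force'; python3 -m jog '0 0 0.0005 0 0 0 0; 0 0 0.0005 0 0 0 0'|grep -E 'pos|force'
```

```text
position: [0.5524, -0.0842, 0.0679]
force: [0.9, 0.2, 0.8]
position: [0.5525, -0.0841, 0.0677]
force: [-1.1, 0.1, 4.1]
```

```bash
S='from h import *; st()'; python3 -m jog '0 0 0.0006 0 0 0 0; 0 0 0.0007 0 0 0 0'>/dev/null; python3 -c "$S"; python3 -m jog '-0.001 0 0 0 0 0 0; -0.002 0 0 0 0 0 0'>/dev/null; python3 -c "$S"; python3 -m jog '-0.001 0 0 0 0 0 0; -0.002 0 0 0 0 0 0'>/dev/null; python3 -c "$S"; python3 -m jog '-0.0015 0 0 0 0 0 0; -0.003 0 0 0 0 0 0'>/dev/null; python3 -c "$S"
```

```text
rad 0.0526 yaw 66.95 tool 55.95  Ftool [ 0.48 -0.76 -9.52] t 30.12
rad 0.0522 yaw 67.13 tool 56.04  Ftool [ 6.1  -2.82 -6.86] t 30.38
rad 0.0506 yaw 67.81 tool 56.01  Ftool [ 5.39 -1.53 -7.83] t 30.62
rad 0.0476 yaw 68.41 tool 56.00  Ftool [ 4.11 -1.08 -5.75] t 30.88
```

```bash
S='from h import *; st()'; python3 -m jog '0.001 0 -0.003 0 0 0 0; 0.01 0 -0.003 0 0 0 0; 0.01 0 -0.0005 0 0 0 0; 0.01 0 0.0003 0 0 0 0; 0.0095 0 0.0003 0 0 0 0'>/dev/null; python3 -c "$S"; python3 -m jog '-0.001 0 0 0 0 0 0; -0.002 0 0 0 0 0 0'>/dev/null; python3 -c "$S"; python3 -m jog '-0.001 0 0.0002 0 0 0 0; -0.002 0 0.0002 0 0 0 0'>/dev/null; python3 -c "$S"; python3 -m jog '-0.0015 0 0 0 0 0 0; -0.003 0 0 0 0 0 0'>/dev/null; python3 -c "$S"
```

```text
rad 0.0559 yaw 67.10 tool 55.99  Ftool [ 3.74 -1.63 -4.93] t 31.50
rad 0.0550 yaw 67.50 tool 56.04  Ftool [ 7.11 -2.66 -6.28] t 31.75
rad 0.0539 yaw 68.05 tool 56.04  Ftool [ 7.94 -1.66 -7.27] t 32.00
rad 0.0510 yaw 68.86 tool 56.02  Ftool [ 6.31 -0.8  -9.16] t 32.25
```

```bash
python3 -m jog '0 0 -0.01 0 0 0 0; 0 0.01 -0.035 0 0 0 0; 0.01 0.05 -0.06 0 0 0 0; 0.02 0.07 -0.063 0 0 0 0; 0.02 0.07 -0.063 0 0 0 0; 0.02 0.07 -0.063 0 0 0 0'|grep pos; cat > m.py <<'E'
from h import *
def meas(n):
    s,p,d=shot("wrist",n,None,1.5); print(s["position"].round(4) if hasattr(s["position"],"round") else s["position"], s["time_s"])
    g=cv2.imread(f"pics/{n}_full.png"); gr=cv2.cvtColor(g,cv2.COLOR_BGR2GRAY)
    for q in cv2.createLineSegmentDetector().detect(gr)[0][:,0]:
        L=np.hypot(q[2]-q[0],q[3]-q[1])
        if L<70 or max(q[1],q[3])>205: continue
        A=px2w("wrist",q[0],q[1],z=.04,s=s);B=px2w("wrist",q[2],q[3],z=.04,s=s); v=B-A
        print(((q[:2]+q[2:])/2).round(0),round(L),"yaw",round(np.degrees(np.arctan2(v[0],v[1]))%180,2))
    b=np.radians(3.6+51.566); h=np.array([np.sin(b),np.cos(b)]); w=np.array([np.cos(b),-np.sin(b)])
    c=np.array([.5097,-.1143]); N=400; k=60/N/1000
    f,cx,cy,M=cam("wrist",s); I,J=np.meshgrid(np.arange(N)-N/2,np.arange(N)-N/2)
    X=np.stack([c[0]+k*(I*h[0]+J*w[0]),c[1]+k*(I*h[1]+J*w[1]),np.full_like(I,.044)],-1); cc=(X-M[:3,3])@M[:3,:3]
    o=cv2.remap(g,(f*cc[...,0]/cc[...,2]+cx).astype(np.float32),(f*cc[...,1]/cc[...,2]+cy).astype(np.float32),cv2.INTER_CUBIC)
    hsv=cv2.cvtColor(o,cv2.COLOR_BGR2HSV); m=((hsv[...,1]>110)&(hsv[...,0]>15)&(hsv[...,0]<35)).astype(np.uint8)
    m=cv2.morphologyEx(m,cv2.MORPH_CLOSE,np.ones((9,9)));cs=max(cv2.findContours(m,0,2)[0],key=cv2.contourArea)
    hull=cv2.convexHull(cs)[:,0].astype(float); th=np.radians(np.arange(0,180,.25)); wd=np.array([np.ptp(hull@[np.cos(t),np.sin(t)]) for t in th])
    print("nut vs 0.9rad (deg)",round(np.degrees(np.angle(np.sum(wd*np.exp(6j*th))))/6,2),[(round(np.degrees(th[i])),round(wd[i]*.15,1)) for i in range(len(th)) if wd[i]==wd[max(0,i-60):i+60].min()])
    cv2.imwrite(f"pics/{n}_rect.png",cv2.resize(o,(600,600)))
E
python3 -c "from m import *; meas('w14')"
```

```text
position: [0.602, -0.1324, 0.1279]
[ 0.602  -0.1324  0.1279] 33.0
[344.  91.] 161 yaw 56.12
[350. 118.] 174 yaw 56.11
[352.  98.] 131 yaw 56.07
[346. 124.] 170 yaw 56.06
[33. 57.] 130 yaw 3.48
[188. 152.] 101 yaw 55.97
nut vs 0.9rad (deg) 0.15 [(29, np.float64(32.0)), (90, np.float64(30.1)), (151, np.float64(32.2)), (180, np.float64(33.3))]
```

View pics/w14_rect.png

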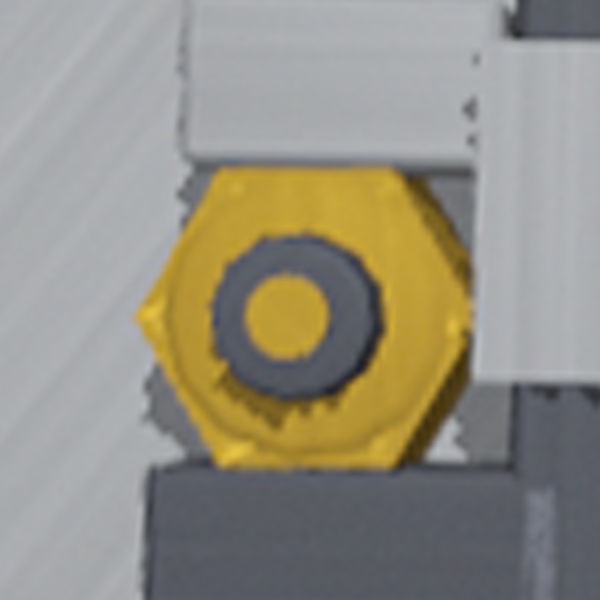

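```bash
python3 -m jog '0.02 -0.05 0 0 0 0 0; 0.033 -0.095 0.005 0 0 0 0; 0.033 -0.095 0.03 0 0 0 0; 0.033 -0.095 0.055 0 0 0 0; 0.033 -0.095 0.069 0 0 0 0; 0.033 -0.095 0.07 0 0 0 0; 0.033 -0.095 0.07 0 0 0 0'; S='from h import *; st()'; python3 -c "$S"; python3 -m jog '0 0.003 0 0 0 0 0; 0 0.005 0 0 0 0 0; 0 0.006 0 0 0 0 0;  0 0.006 0 0 0 0 0'; python3 -c "$S"
```

```text
time_s: 33.92
position: [0.5786, -0.0363, 0.0594]
tcp_rot: [[0.829, 0.56, 0.001], [0.56, -0.829, -0.0], [0.0, 0.0, -1.0]]
force: [-0.2, 1.6, 0.8]
opening: 0.007
rad 0.1041 yaw 53.58 tool 55.96  Ftool [ 0.75 -1.45 -0.81] t 33.92
time_s: 34.42
position: [0.5812, -0.04, 0.0595]
tcp_rot: [[0.829, 0.559, -0.001], [0.559, -0.829, 0.002], [0.0, -0.002, -1.0]]
force: [-1.1, 4.8, 4.0]
opening: 0.001
rad 0.1031 yaw 56.02 tool 55.99  Ftool [ 1.81 -4.63 -3.96] t 34.42
```

```bash
S='from h import *; st()'; python3 -m jog '0 -0.0005 -0.0004 0 0 0 0; 0 -0.0005 -0.0007 0 0 0 0; 0 -0.0005 -0.0007 0 0 0 0'>/dev/null; python3 -c "$S"
```

```text
rad 0.1030 yaw 56.04 tool 55.97  Ftool [ 1.61 -5.   -1.88] t 34.80
```

```bash
S='from h import *; st()'; python3 -m jog '0 -0.0005 -0.0003 0 0 0 0; 0 -0.0005 -0.0005 0 0 0 0; 0 -0.0005 -0.0005 0 0 0 0'>/dev/null; python3 -c "$S"; python3 -m jog '0 0 0 0 0 0 0'>/dev/null; python3 -c "$S"
```

```text
rad 0.1029 yaw 56.03 tool 55.96  Ftool [ 1.84 -4.05  0.84] t 35.17
rad 0.1029 yaw 56.07 tool 55.96  Ftool [ 1.86 -4.09  0.69] t 35.30
```

Now small lateral increments, with slight lift, checking whether the yaw advances.

```bash
S='from h import *; st()'; python3 -m jog '0 0.0001 -0.0002 0 0 0 0; 0 0.0001 -0.0003 0 0 0 0'>/dev/null; python3 -c "$S"; python3 -m jog '0 0.0002 0 0 0 0 0; 0 0.0002 0 0 0 0 0'>/dev/null; python3 -c "$S"
```

```text
rad 0.1027 yaw 56.19 tool 55.95  Ftool [ 2.56 -3.77  2.13] t 35.55
rad 0.1027 yaw 56.24 tool 55.96  Ftool [ 1.58 -3.73  1.89] t 35.80
```

```bash
S='from h import *; st()'; python3 -m jog '0 0.0003 0 0 0 0.1 0; 0 0.0003 0 0 0 0.1 0'>/dev/null; python3 -c "$S"; python3 -m jog '0 0.0003 0 0 0 0.1 0; 0 0.0003 0 0 0 0.1 0'>/dev/null; python3 -c "$S"
```

```text
rad 0.1027 yaw 56.35 tool 56.05  Ftool [ 1.77 -4.73  2.19] t 36.05
rad 0.1027 yaw 56.48 tool 56.16  Ftool [ 1.95 -4.19  2.17] t 36.30
```

```bash
S='from h import *; st()'; python3 -m jog '0 0.0003 0 0 0 0.15 0; 0 0.0003 0 0 0 0.15 0'>/dev/null; python3 -c "$S"; python3 -m jog '0 0.0003 0 0 0 0.15 0; 0 0.0003 0 0 0 0.15 0'>/dev/null; python3 -c "$S"
```

```text
rad 0.1025 yaw 56.98 tool 56.29  Ftool [ 0.13 -4.14 -0.46] t 36.55
rad 0.1025 yaw 56.99 tool 56.45  Ftool [ 0.94 -3.94 -2.29] t 36.80
```

```bash
python3 - <<'E'
from h import *
s=read_state(); print(s["position"],s["force"])
from m import *
meas("w15"); shot("scene","c15",(170,150,350,270),4.4)
E
```

```text
[ 0.58204465 -0.0416656   0.06086236] [-1.39175341  3.80887732  2.2901892 ]
[ 0.582  -0.0417  0.0609] 36.8
nut vs 0.9rad (deg) -1.53 [(91, np.float64(24.9))]
```

View pics/c15.png

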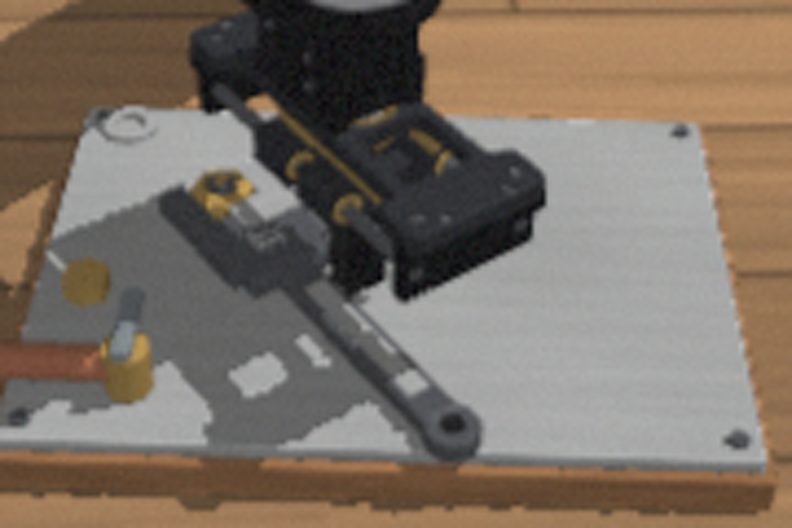

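```bash
S='from h import *; st()'; python3 -m jog '0 -0.003 -0.0005 0 0 0 0; 0 -0.006 0 0 0 0 0; 0 -0.006 0.003 0 0 0 0; 0 -0.006 0.0065 0 0 0 0; 0 -0.006 0.0075 0 0 0 0; 0 -0.006 0.0075 0 0 0 0'|grep -E "pos|force"; python3 -m jog '0 0.002 0 0 0 0 0; 0 0.003 0 0 0 0 0; 0 0.003 0 0 0 0 0'|grep -E "pos|force"; python3 -c "$S"
```

```text
position: [0.5787, -0.0366, 0.0528]
force: [0.5, -0.1, 0.8]
position: [0.5806, -0.0392, 0.0532]
force: [0.2, 0.2, -0.3]
rad 0.1033 yaw 55.45 tool 56.46  Ftool [ 0.23 -0.03  0.31] t 38.02
```

```bash
S='from h import *; st()'; python3 -m jog '0 0.0008 0 0 0 0 0; 0 0.0016 0 0 0 0 0; 0 0.0016 -0.0001 0 0 0 0'>/dev/null; python3 -c "$S"; python3 -m jog '0 0.0006 -0.0003 0 0 0 0; 0 0.0006 -0.0004 0 0 0 0'>/dev/null; python3 -c "$S"
```

```text
rad 0.1030 yaw 55.82 tool 56.46  Ftool [ 1.25 -2.48 -0.26] t 38.40
rad 0.1029 yaw 55.91 tool 56.46  Ftool [ 2.71 -4.28  1.58] t 38.65
```

```bash
S='from h import *; st()'; python3 -m jog '0 0.0002 -0.0001 0 0 0 0; 0 0.0002 -0.0001 0 0 0 0'>/dev/null; python3 -c "$S"; python3 -m jog '0 0.0002 -0.0001 0 0 0 0; 0 0.0002 -0.0001 0 0 0 0'>/dev/null; python3 -c "$S"
```

```text
rad 0.1029 yaw 56.05 tool 56.47  Ftool [ 3.08 -4.99  2.3 ] t 38.90
rad 0.1029 yaw 56.10 tool 56.47  Ftool [ 3.18 -5.57  1.84] t 39.15
```

```bash
S='from h import *; st()'; python3 -m jog '0.0005 0 -0.0001 0 0 0 0; 0.0008 0 -0.0001 0 0 0 0; 0.0008 0 -0.0001 0 0 0 0'>/dev/null; python3 -c "$S"; python3 -m jog '0 0.0001 0 0 0 0 0; 0 0.0001 0 0 0 0 0'>/dev/null; python3 -c "$S"
```

```text
rad 0.1029 yaw 56.27 tool 56.45  Ftool [ 0.29 -5.22  4.09] t 39.52
rad 0.1029 yaw 56.34 tool 56.46  Ftool [ 0.32 -5.49  3.22] t 39.77
```

```bash
S='from h import *; st()'; python3 -m jog '0 0.0002 0 0 0 0.1 0; 0 0.0002 0 0 0 0.1 0'>/dev/null; python3 -c "$S"; python3 -m jog '0 0.0002 0 0 0 0.1 0; 0 0.0002 0 0 0 0.1 0'>/dev/null; python3 -c "$S"
```

```text
rad 0.1029 yaw 56.39 tool 56.56  Ftool [ 0.94 -5.37  3.46] t 40.02
rad 0.1029 yaw 56.46 tool 56.67  Ftool [ 0.69 -6.14  5.54] t 40.27
```

```bash
python3 -m jog '0 -0.003 0 0 0 0 0; 0 -0.006 0 0 0 0 0; 0 -0.006 -0.03 0 0 0 0; -0.01 0.02 -0.065 0 0 0 0; -0.033 0.065 -0.075 0 0 0 0; -0.033 0.09 -0.075 0 0 0 0; -0.033 0.09 -0.075 0 0 0 0'|grep pos; python3 -c "from m import *; meas('w16')"
```

```text
position: [0.607, -0.1376, 0.1302]
[ 0.607  -0.1376  0.1302] 41.15
[339.  78.] 160 yaw 56.39
[348.  85.] 130 yaw 56.36
[345. 105.] 176 yaw 56.45
[341. 111.] 168 yaw 56.34
[26. 48.] 110 yaw 3.51
nut vs 0.9rad (deg) -0.31 [(29, np.float64(32.2)), (90, np.float64(30.0)), (151, np.float64(32.0)), (180, np.float64(33.3))]
```

View pics/w16_rect.png

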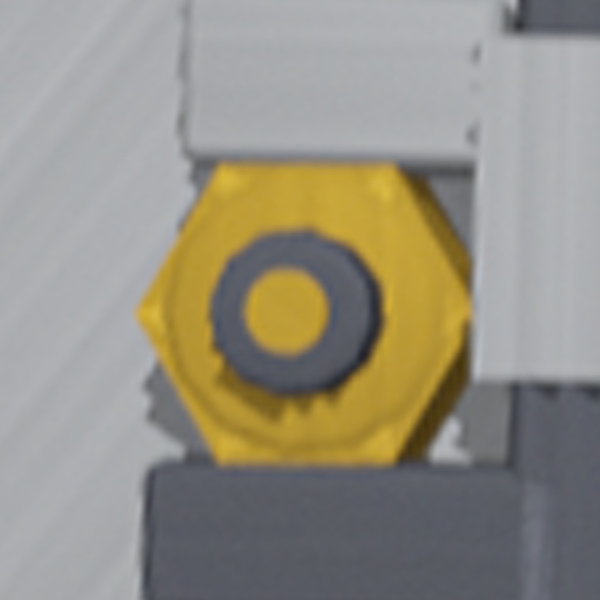

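```bash
python3 - <<'E'
import cv2,numpy as np
def ld(n): return cv2.cvtColor(cv2.imread(f"pics/{n}_rect.png"),cv2.COLOR_BGR2GRAY).astype(np.float32)
a=ld("w14");b=ld("w16")
m=np.zeros((600,600),np.uint8);cv2.circle(m,(305,315),175,255,-1);m[:172]=0;m[455:]=0;m[:,395:]=0;cv2.circle(m,(298,318),95,0,-1)
W=np.eye(2,3,dtype=np.float32)
cc,W=cv2.findTransformECC(a,b,W,cv2.MOTION_EUCLIDEAN,(3,300,1e-7),m,3); print("nut",cc,np.degrees(np.arctan2(W[1,0],W[0,0])),W[:,2])
for nm,(x0,x1,y0,y1) in {"sliding":(195,460,60,175),"fixed":(150,520,445,600)}.items():
    m=np.zeros((600,600),np.uint8);m[y0:y1,x0:x1]=255
    W=np.eye(2,3,dtype=np.float32)
    try:
        cc,W=cv2.findTransformECC(a,b,W,cv2.MOTION_EUCLIDEAN,(3,300,1e-7),m,3); print(nm,cc,np.degrees(np.arctan2(W[1,0],W[0,0])))
    except Exception as e: print(nm,"fail")
for n in ["w14","w16"]:
    g=ld(n).astype(np.uint8)
    for q in cv2.createLineSegmentDetector().detect(g)[0][:,0]:
        L=np.hypot(q[2]-q[0],q[3]-q[1]); an=np.degrees(np.arctan2(q[3]-q[1],q[2]-q[0])); an=(an+90)%180-90
        if L>100 and abs(an)<10: print(n,q.round(0),round(an,2))
E
```

```text
nut 0.9241241431902919 0.46271494 [ 3.2647629 -5.717903 ]
sliding 0.9929007039018953 0.23058689
fixed 0.9745736308450438 0.5575534
w14 [477. 381. 598. 383.] 0.95
w14 [284. 157. 391. 157.] 0.07
w16 [476. 379. 598. 381.] 1.2
```

```bash
python3 -m jog '-0.01 -0.03 0.01 0 0 0 0; -0.016 -0.075 0.02 0 0 0 0; -0.016 -0.075 0.045 0 0 0 0; -0.016 -0.075 0.059 0 0 0 0; -0.016 -0.075 0.0605 0 0 0 0; -0.016 -0.075 0.0605 0 0 0 0'|grep -E 'pos|force';  python3 -m jog '0 0 0.001 0 0 0 0; 0 0 0.0015 0 0 0 0; 0 0 0.0015 0 0 0 0'|grep -E 'pos|force'
```

```text
position: [0.5507, -0.081, 0.0686]
force: [-0.3, 0.9, 0.1]
position: [0.5509, -0.0812, 0.0676]
force: [-0.1, 0.4, 5.1]
```

```bash
S='from h import *; st()'; python3 -m jog '0 0 0.0005 0 0 0 0; 0 0 0.0008 0 0 0 0'>/dev/null; python3 -c "$S"; python3 -m jog '-0.001 0 0.0001 0 0 0 0; -0.002 0 0.0002 0 0 0 0'>/dev/null; python3 -c "$S"; python3 -m jog '-0.001 0 0.0001 0 0 0 0; -0.002 0 0.0002 0 0 0 0'>/dev/null; python3 -c "$S"; python3 -m jog '-0.0015 0 0 0 0 0 0; -0.003 0 0 0 0 0 0'>/dev/null; python3 -c "$S"
```

```text
rad 0.0531 yaw 63.44 tool 56.65  Ftool [ -0.3   -1.45 -11.64] t 42.58
rad 0.0527 yaw 63.53 tool 56.74  Ftool [  5.7   -2.5  -10.45] t 42.83
rad 0.0518 yaw 63.83 tool 56.75  Ftool [ 9.01 -3.38 -9.19] t 43.08
rad 0.0489 yaw 64.39 tool 56.72  Ftool [ 6.51 -1.01 -8.84] t 43.33
```

```bash
python3 -m jog '0 0 -0.01 0 0 0 0; 0 0.01 -0.035 0 0 0 0; 0.015 0.05 -0.06 0 0 0 0; 0.022 0.075 -0.0625 0 0 0 0; 0.022 0.075 -0.0625 0 0 0 0; 0.022 0.075 -0.0625 0 0 0 0'|grep -E 'pos|force'; python3 -c "from m import *; meas('w17')"
```

```text
position: [0.6017, -0.1341, 0.1272]
force: [-0.5, 0.4, -0.2]
[ 0.6017 -0.1341  0.1272] 44.075
[354.  96.] 131 yaw 56.32
[344.  89.] 163 yaw 56.29
[351. 116.] 178 yaw 56.39
[347. 122.] 170 yaw 56.45
[32. 58.] 131 yaw 3.48
[188. 152.] 103 yaw 56.21
nut vs 0.9rad (deg) 0.46 [(29, np.float64(32.1)), (90, np.float64(30.0)), (152, np.float64(32.2)), (180, np.float64(33.5))]
```

View pics/w17_rect.png

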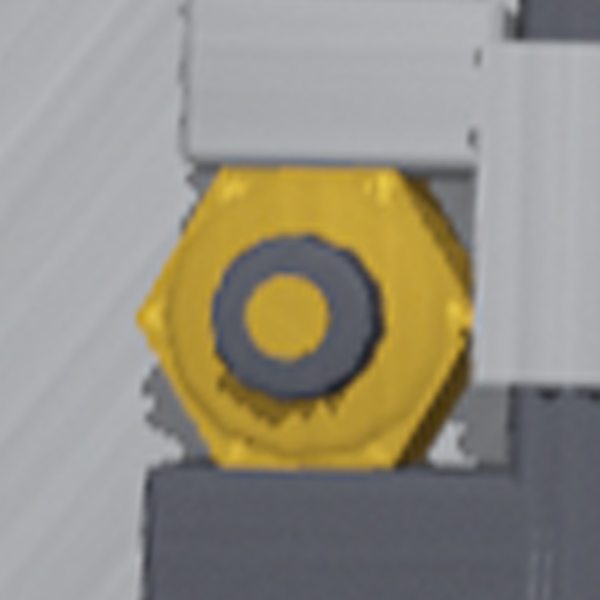

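```bash
S='from h import *; st()'; python3 -m jog '0.02 -0.05 0 0 0 0 0; 0.0345 -0.095 0.005 0 0 0 0; 0.0345 -0.095 0.03 0 0 0 0; 0.0345 -0.095 0.055 0 0 0 0; 0.0345 -0.095 0.072 0 0 0 0; 0.0345 -0.095 0.075 0 0 0 0; 0.0345 -0.095 0.075 0 0 0 0'|grep -E 'pos|force';  python3 -c "$S"
```

```text
position: [0.5804, -0.0368, 0.0532]
force: [1.1, 0.2, 0.2]
rad 0.1049 yaw 54.48 tool 56.66  Ftool [ 1.02  0.41 -0.2 ] t 45.00
```

```bash
S='from h import *; st()'; python3 -m jog '0 0.0015 0 0 0 0 0; 0 0.0025 0 0 0 0 0; 0 0.003 0 0 0 0 0'>/dev/null;  python3 -c "$S"; python3 -m jog '0.0001 0.0005 -0.0002 0 0 0 0; 0.0001 0.0008 -0.0004 0 0 0 0; 0.0001 0.0008 -0.0004 0 0 0 0'>/dev/null; python3 -c "$S"
```

```text
rad 0.1044 yaw 56.14 tool 56.67  Ftool [ 0.68 -0.31 -1.71] t 45.38
rad 0.1043 yaw 56.19 tool 56.65  Ftool [ 1.18 -2.37 -1.76] t 45.75
```

```bash
S='from h import *; st()'; python3 -m jog '0.0002 0.0005 -0.0003 0 0 0 0; 0.0003 0.0008 -0.0005 0 0 0 0'>/dev/null; python3 -c "$S"; python3 -m jog '0.0001 0.0002 -0.0002 0 0 0 0; 0.0002 0.0003 -0.0003 0 0 0 0'>/dev/null; python3 -c "$S"
```

```text
rad 0.1043 yaw 56.30 tool 56.66  Ftool [ 1.84 -5.    0.38] t 46.00
rad 0.1043 yaw 56.37 tool 56.66  Ftool [ 1.94 -4.55  1.63] t 46.25
```

```bash
S='from h import *; st()'; python3 -m jog '0.0003 0 -0.0001 0 0 0 0; 0.0005 0 -0.0002 0 0 0 0; 0.0005 0 -0.0002 0 0 0 0'>/dev/null; python3 -c "$S"; python3 -m jog '0.0001 0.0003 0 0 0 0.1 0; 0.0001 0.0003 0 0 0 0.1 0'>/dev/null; python3 -c "$S"; python3 -m jog '0.0001 0.0003 0 0 0 0.1 0; 0.0001 0.0003 0 0 0 0.1 0'>/dev/null; python3 -c "$S"
```

```text
rad 0.1043 yaw 56.57 tool 56.66  Ftool [-0.26 -5.21  4.06] t 46.62
rad 0.1043 yaw 56.65 tool 56.76  Ftool [-0.17 -6.09  3.12] t 46.88
rad 0.1043 yaw 56.72 tool 56.86  Ftool [-0.7  -6.53  3.34] t 47.12
```

```bash
python3 -m jog '0 -0.003 0 0 0 0 0; 0 -0.006 0 0 0 0 0; 0 -0.006 -0.03 0 0 0 0; -0.01 0.02 -0.065 0 0 0 0; -0.033 0.065 -0.075 0 0 0 0; -0.034 0.09 -0.075 0 0 0 0; -0.034 0.09 -0.075 0 0 0 0'|grep pos; python3 -c "from m import *; meas('w18')"
```

```text
position: [0.6077, -0.1377, 0.1309]
[ 0.6077 -0.1377  0.1309] 48.0
[337.  77.] 161 yaw 56.47
[347.  84.] 130 yaw 56.37
[344. 104.] 176 yaw 56.35
[340. 110.] 169 yaw 56.42
[487.  48.] 73 yaw 3.49
[183. 141.] 100 yaw 56.34
[26. 48.] 108 yaw 3.49
nut vs 0.9rad (deg) 0.26 [(4, np.float64(33.3)), (29, np.float64(32.2)), (91, np.float64(30.0)), (151, np.float64(32.0)), (180, np.float64(33.3))]
```

View pics/w18_rect.png

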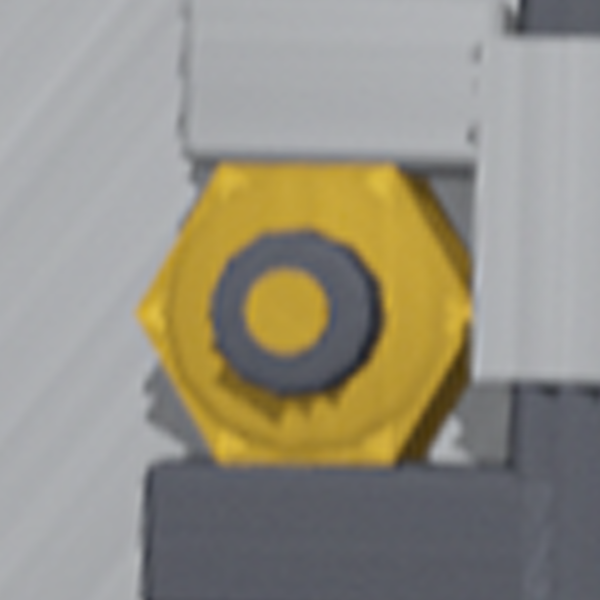

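```bash
python3 -c "
from rig import *
s=read_state(); print(s['force'],s['time_s']); print(hand_in())"
```

```text
[-1.55141068  0.64445721 -0.10587984] 48.05
the job is handed in; nothing more can be done
None
```

The wrench's jaws are snug on the nut and the nut is tight against its stop. I handed in at 48 s with the gripper clear of everything.

**Closing the jaws:** I rolled the worm with light strokes, mostly 8–14 N of pressure and 16.4 N at the highest reading. It took six strokes until it stalled: the rub force rose from about 4 N to 10 N, and the picture showed both jaws on the nut. Only then did I swing the handle.

**Tightening:** I pushed the handle clockwise about 50°, pushing with the closed fingers about 100 mm from the nut.
- **Start of the swing:** the fingers pressed the handle down at first, so the push rose to about 11 N. Lifting slightly fixed this, and the jaws were still closed on the nut in the picture taken partway through.
- **Re-engaging:** on one later push the fingers slid up to the handle's top edge, so I backed off and set them lower.

**Last checks:**
- **Stop reached:** the final push reached about 6.5 N, against roughly 5 N while turning, and the handle angle stayed put (56.36° before, 56.39° after).
- **Jaws snug:** a worm re-check just before that push stalled at once. The picture afterwards showed the jaws unchanged on the nut.

**Where the checks disagreed:**
- The nut's flats read within about 0.5° of where 0.9 rad should be, if its zero lines up with the board, but the handle read about 1.2° past that. I relied on the force and the handle not moving, so the exact nut angle is uncertain by about 0.02 rad.
- I did not check the worm again after the last push.

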